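Hold the vacuum button with the stylus

TASK

At the wafer-probing bench, set the round steel sample carrier down upright in the middle of the narrow raised post, without dropping or throwing it, and let go of it. Then lift the stylus out of its holder, reach its thin end through the opening in the control box that lies right beside the round gauge, and push the recessed button down all the way: finish while still gripping the stylus and holding the button down. Do not press the other recessed button, and leave the objective, the jar and the screwdriver where they are.

Things in the scene. Friction and masses are not known exactly. Their poses are not given: they have to be found in the camera images.
- carrier_center (a point): Sample carrier: a loose upright steel puck, 46 mm across and 32 mm tall, about 0.25 kg, with a small copper-coloured piece of wafer on top. It stands on the table at the start. The point is its centre, 16 mm above its underside; z up.
- carrier: The same sample carrier; origin at the centre of its underside, z up.
- post_top (a point): The centre of the top face of the fixed aluminium post (the only narrow upright post): a flat pad 32 mm across, 80 mm above the table, on a thin stem (24 mm) with a 60 mm round foot. The carrier rests on it with its underside at this height; it overhangs the pad all round.
- post: The same post; origin at the centre of its foot on the table.
- stylus_center (a point): Stylus: loose, 140 mm long, 50 g, standing upright in a fixed black holder block (60 x 60 mm, 64 mm tall) with its thin end down in a hole 11 mm wide. Its round grey handle is 16 mm across and 80 mm long and stands wholly above the block; below it the steel rod is 8 mm across and 60 mm long. The point is the centre of the handle, 40 mm below its top and 100 mm above the tip. Lift it straight up by more than 60 mm to free it.
- stylus_tip (a point): The lower end of the stylus rod, 100 mm below the handle's centre on the stylus's axis; z points up along the axis to the handle.
- stylus: The same stylus; origin at its tip.
- box: Control box: fixed, grey, 110 x 150 mm, top at 70 mm above the table, turned any way round. Origin at the centre of its underside, y along its long side. Down the middle of its top, along y: the round gauge (white face, black rim, 40 mm across, standing 14 mm above the top) at y = +50 mm, the wanted opening at y = +8 mm, the other opening at y = -42 mm. Both openings are round vertical holes 18 mm wide.
- button_opening (a point): The centre of the mouth, level with the box's top, of the wanted opening, the one beside the gauge. The button's top lies 30 mm below it; the button fills the hole.
- button (a joint): Travel of the wanted button, straight down: 0 released, 0.005 m all the way down. A spring returns it; it takes about 1 N to start and 4 N to hold all the way down.
- spare (a joint): Travel of the button in the other opening, same build. Leave it alone.
- objective: Bystander: a steel microscope objective, 32 mm across, 50 mm tall, standing on the table. Origin at the centre of its underside.
- jar: Bystander: a small amber jar with black cap, 48 mm across, 60 mm tall. Origin at the centre of its underside.
- driver: Bystander: a screwdriver about 150 mm long, lying on the table.
There are look-alikes about, which are no part of the job. Several things look just like the stylus: the one meant starts farthest from the robot's base.

How it is judged:
By the outcome, as a careful person would: the job done as asked, in the order asked, and still so for the second after the job is handed in, while the arm keeps its last pose, push and grip.
It also fails if it takes over 54 s, if anything falls off the work surface, if the arm or the gripper's body presses on something with over 40 N, if the wrist force passes 120 N, or if a joint passes its speed limit or range.

ROBOT

A 6-joint arm with a two-finger parallel gripper is mounted at the origin on the work surface. World frame = base frame: x ahead of the robot, y to its left, z up, the work surface at z = 0. Lengths are in mm, angles in rad, forces in N, time in s.
With the tool pointing down it reaches from about 350 to 975 mm from the base axis. Payload 7.1 kg.
Tool frame: the origin (TCP) lies on the centre line of the jaws, within the pads' length; the fingertips stand 8 mm ahead of it and the grasp point (between the pads) lies 11 mm behind it; z points along the fingers, x is the direction in which the jaws open and shut, and the axes are right-handed (so a half turn about z gives the same grasp; the last joint's range is limited). The gripper opens to 88 mm and grips with 3 to 60 N. Pads are 20 mm wide; open, the fingers measure 115 mm over their backs; the gripper's body (75 mm by 178 mm) begins 61 mm behind the grasp point.
Start: joints at [1.118, 0.423, 1.63, -0, 1.089, -0.019], TCP at [262.669, 567.107, 230.675] pointing down, gripper open.
Joint ranges: [-3, 3], [-0.9, 2.11], [0.09, 2.58], [-1.31, 4.45], [0.11, 2.69], [-2.54, 2.54]. Speed limits (rad/s): [2.39, 2.39, 3.01, 3.14, 3.14, 3.14].

INTERFACE

Orientations are given as a rotation vector (axis times angle).
In Python, from workcell import ctrl gives the robot as it stands.
- The arm moves only by the shell command python3 -m handwheel 'ROWS'. ROWS is JSON, a list of rows, each a list of 3 entries, a list of its own where there are three numbers: the turn, a rotation vector about the tool's x, y, z in rad, then the shift along the tool's x, y, z in mm, then the opening, from 0 (shut) to 1 (fully open). In form: [[[ax, ay, az], [tx, ty, tz], jaw], ...]. A call has exactly 10 rows; each row shifts and turns the pose as measured when the row begins, along the tool's axes as they then stand; what a row does not reach is not made up. A row lasts 1/12 s, in which the tool goes at most 41.7 mm and 7.16 degrees, less where a joint would pass 70% of its speed; a pose out of reach is approached as far as the arm can. A call with a gripper value outside its range is refused whole. The fingers move at their own pace and stop on an object; the grip force is fixed at half the most. Time passes only in rows, so rows that do not move let the fingers close, or fill a call up. It gives the time, the measured TCP pose, the force and the opening at its end, in the units of the state.
- ctrl.get_obs(): the state, without advancing time (a new reading comes with each control period).
- ctrl.get_image(name): name is "scene" or "top" or "wrist"; returns a dict with "pixels" (384x512x3 uint8, red, green, blue), "camera_matrix" (3x3 intrinsics, pixels), "rvec" (rotation vector, rad) and "tvec" (3), from world to camera coordinates, as OpenCV has them. Camera axes: x right, y down, z forward; pixel columns grow to the right and rows downward; lengths in mm; the calibration is good to about 2 mm. The wrist camera is an equidistant fisheye: a pixel r from the principal point sees the ray r / f radians off the axis. A picture is of the moment at which its call begins. There is no depth.
- ctrl.close_job(): hands the job in, once; it reports no verdict.
Trained networks look in a picture, given as the dict that the camera call returned (one of the last four; its "shot" number tells which), for a name from the list of things; names that differ only in an ending like _2 or _b are one class to them, and where a whole thing is asked for, a point or a joint stands for the part that bears it (a point fixed in the world has none). Each returns a list of dicts, best first, with "score" (0 to 1); they miss things now and then, are a little off and sometimes report something else, mostly with a low value. They report only what shows in the picture. A call takes as long as a camera call. They do not tell look-alikes from the thing itself.
- ctrl.look_for(picture, query): "position" ([x, y, z] in mm, in the coordinates of the camera as it stood for that picture, good to about 4 mm: the middle of the surface that is visible of it).
- ctrl.spot_point(picture, query): "position" ([x, y, z] in mm, in the coordinates of the camera as it stood for that picture, good to about 4 mm: a listed point, or the origin of a listed thing).
The state is a dict: "t": time; "qpos": joint angles; "qvel": joint speeds; "joint_torque": joint torques, N m; "ee_pos": TCP position; "orientation": TCP orientation; "ft_force": force on the tool from outside, world axes, zero at the start; "moment": the same for the moment, N m; "width": finger opening in mm.
Only numpy, scipy, OpenCV 4.12 (cv2) and the standard library are available. Lean on these libraries where they do the work, as an engineer would, in place of code of your own. Each camera call takes 0.05 s, during which the arm holds its last target.

## Working session

There is one attempt and no reset: what is moved stays moved. The work goes in short steps, Python scripts to look and compute and a shell command to move; the robot and the scene stay as the last step left them, time stands still between calls to the robot, and variables do not carry over. Pictures are saved under pics/ and viewed, and the job is handed in when it is done.

```bash
mkdir -p pics; ls; cat > h.py <<'E'
from workcell import ctrl
import numpy as np, cv2
def save(im,name,crop=None,scale=1):
    p=im["pixels"][:,:,::-1]
    if crop: x0,y0,x1,y1=crop; p=p[y0:y1,x0:x1]
    p=cv2.resize(p,None,fx=scale,fy=scale,interpolation=cv2.INTER_CUBIC)
    cv2.imwrite("pics/"+name,p)
def c2w(im,p):
    R,_=cv2.Rodrigues(np.array(im["rvec"],float)); return R.T@(np.array(p,float)-np.array(im["tvec"],float).ravel())
def w2p(im,P):
    K=np.array(im["camera_matrix"]); R,_=cv2.Rodrigues(np.array(im["rvec"],float)); c=R@np.array(P,float)+np.array(im["tvec"],float).ravel(); q=K@c; return q[:2]/q[2]
def p2z(im,uv,z):
    K=np.array(im["camera_matrix"]); R,_=cv2.Rodrigues(np.array(im["rvec"],float)); t=np.array(im["tvec"],float).ravel()
    d=R.T@np.linalg.solve(K,[uv[0],uv[1],1]); o=-R.T@t; return o+d*(z-o[2])/d[2]
E
python3 - <<'E'
from h import *
np.set_printoptions(precision=1,suppress=True)
s=ctrl.get_obs(); print(s["t"],s["ee_pos"],s["orientation"],s["width"],s["ft_force"])
for n in ["scene","top"]:
    im=ctrl.get_image(n); save(im,n+"0.png",scale=1.5)
    for q in ["carrier_center","post_top","stylus_center","stylus_tip","box","button_opening","objective","jar"]:
        for d in ctrl.spot_point(im,q)[:6]:
            w=c2w(im,d["position"]); print(n,q,round(d["score"],2),w,w2p(im,w))
E
```

```text
pics
0.0 [262.4 566.6 229.9] [ 2.6  1.7 -0. ] 88.45416031208576 [-0.2 -0.1 -0.1]
scene carrier_center 0.72 [592.4 278.8  13.4] [345.1 285.4]
scene post_top 0.73 [ 552.3 -332.7   83.1] [159.7 149.6]
scene stylus_center 0.66 [405.7 287.9 101.2] [389.1 214. ]
scene stylus_center 0.59 [316.  275.3  99.6] [397.7 186.7]
scene stylus_center 0.48 [348.1 199.  100.3] [365.4 181.7]
scene stylus_center 0.45 [389.9 174.9 100.5] [350.1 188.7]
scene stylus_tip 0.69 [314.  278.1   1.6] [387.3 206. ]
scene stylus_tip 0.64 [387.4 177.1  -0.8] [343.2 208.2]
scene stylus_tip 0.45 [348.1 200.9  -1.4] [356.8 202.3]
scene button_opening 0.91 [522.2  19.1  70.4] [271.1 203. ]
scene objective 0.57 [ 387.  -246.    -0.8] [221.4 144.2]
scene jar 0.72 [ 744.3 -137.2   -0.9] [174.7 249.5]
top carrier_center 0.79 [590.6 283.6  17.7] [145.6 185.3]
top post_top 0.93 [ 552.9 -335.6   78.2] [420.1 189.8]
top stylus_center 0.58 [392.3 175.2  97.6] [184.  270.8]
top stylus_center 0.55 [406.5 289.3 104.5] [129.5 265.4]
top stylus_center 0.51 [346.4 201.4  97.9] [171.5 293.4]
top stylus_center 0.47 [313.  278.2  97.7] [134.9 310.5]
top stylus_tip 0.75 [591.7 282.   -1.8] [148.6 186. ]
top stylus_tip 0.65 [384.3 171.9   1.7] [194.  272.5]
top stylus_tip 0.57 [350.2 199.7  -0.7] [182.3 287.7]
top stylus_tip 0.5 [319.9 278.7   3. ] [147.9 302. ]
top box 0.63 [532.9  21.8   0. ] [257.  207.3]
top objective 0.55 [ 553.2 -329.3   -3. ] [405.7 194.7]
top objective 0.47 [ 391.9 -249.9    1. ] [376.5 265. ]
top jar 0.78 [ 739.7 -137.8    0.3] [320.7 120.6]
```

View pics/scene0.png

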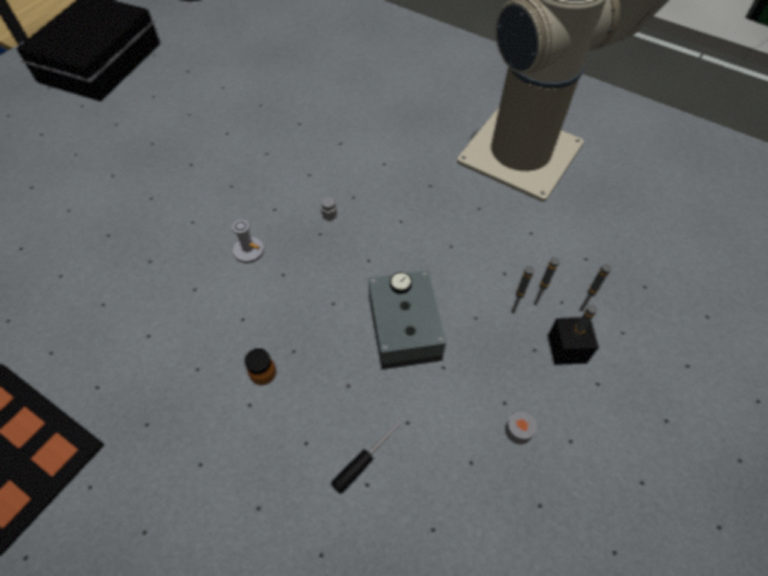

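View pics/top0.png

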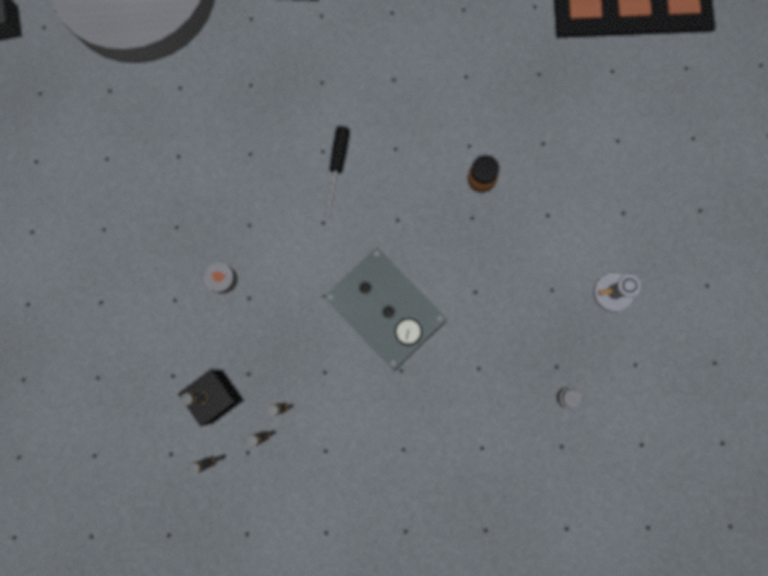

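The pictures show:
- The carrier is at scene (520,427) and top (219,277).
- The post is at top (628,286).
- The box's gauge is at top (408,331). The opening beside it is at (388,312) and the other opening at (365,288).
- There are four stylus-like things in the top view: (188,398), in the black block, and (275,408), (255,438) and (198,466), standing free. The one in the block is farthest from the base at about 498 mm, against 428, 401 and 419 mm for the others, and it is also the only one in a holder.

I'll confirm this in an enlarged crop.

```bash
cat >> h.py <<'E'
np.set_printoptions(precision=1,suppress=True)
def go(P,Rt=None):
    s=ctrl.get_obs(); R,_=cv2.Rodrigues(np.array(s["orientation"],float))
    print("t",round(s["t"],2),"pos",np.array(s["ee_pos"]),"w",round(s["width"],1),"F",np.array(s["ft_force"]))
    print("Rz",R[:,2].round(4),"Rx",R[:,0].round(4))
    print("tool shift",R.T@(np.array(P,float)-np.array(s["ee_pos"])))
E
python3 - <<'E'
from h import *
im=ctrl.get_image("scene"); save(im,"sc_crop.png",(310,150,440,310),4)
im2=ctrl.get_image("wrist"); save(im2,"wr0.png",scale=1.2)
go([591.5,281,140])
E
```

```text
t 1.0 pos [262.7 567.1 230.7] w 87.7 F [-0.6  0.4 -0.5]
Rz [ 0.  0. -1.] Rx [0.4 0.9 0. ]
tool shift [-121.4  418.6   90.7]
```

View pics/sc_crop.png

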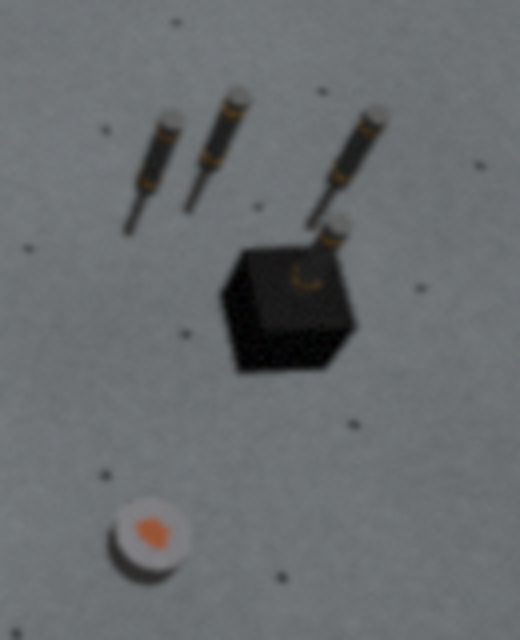

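View pics/wr0.png

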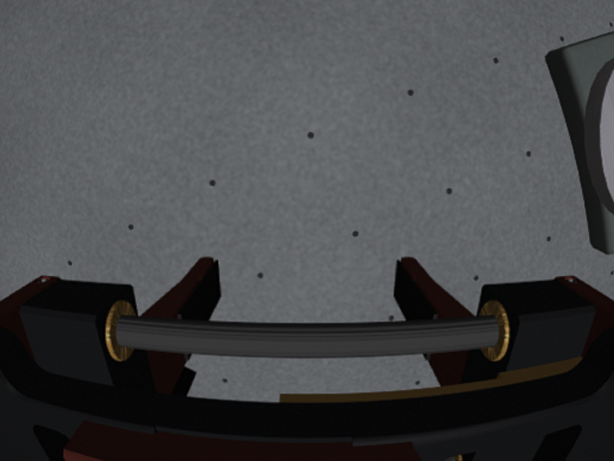

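The crop shows the meant stylus at (330,225), standing in the black block. Three free-standing look-alikes are at (168,120), (236,98) and (375,115). The plain wrist view shows only the open fingers. Next I'll move towards the carrier.

```bash
python3 -m handwheel '[[[0,0,0],[-8,26,0],1],[[0,0,0],[-11,39,1],1],[[0,0,0],[-11.5,39.5,1],1],[[0,0,0],[-11.5,39.5,1],1],[[0,0,0],[-11.5,39.5,1],1],[[0,0,0],[-11.5,39.5,1],1],[[0,0,0],[-11.5,39.5,1],1],[[0,0,0],[-11.5,39.5,1],1],[[0,0,0],[-11.5,39.5,1],1],[[0,0,0],[-8,26,1],1]]'
python3 - <<'E'
from h import *
go([591.5,281,140])
E
```

```text
t: 1.83
ee_pos: [555.5, 314.5, 222.2]
orientation: [-2.635, -1.706, -0.007]
ft_force: [-0.4, 0.4, -0.8]
width: 87.9
t 1.83 pos [555.5 314.5 222.2] w 87.9 F [-0.4  0.4 -0.8]
Rz [ 0.  0. -1.] Rx [0.4 0.9 0. ]
tool shift [-16.3  46.6  82.1]
```

```bash
cat >> h.py <<'E'
def fish(im,uv,z):
    K=np.array(im["camera_matrix"]); R,_=cv2.Rodrigues(np.array(im["rvec"],float)); t=np.array(im["tvec"],float).ravel()
    a=(uv[0]-K[0,2])/K[0,0]; b=(uv[1]-K[1,2])/K[1,1]; th=np.hypot(a,b)
    d=R.T@(np.array([a/th*np.sin(th),b/th*np.sin(th),np.cos(th)])); o=-R.T@t; return o+d*(z-o[2])/d[2]
def fishp(im,P):
    K=np.array(im["camera_matrix"]); R,_=cv2.Rodrigues(np.array(im["rvec"],float)); c=R@np.array(P,float)+np.array(im["tvec"],float).ravel()
    r=np.hypot(c[0],c[1]); th=np.arctan2(r,c[2]); return np.array([K[0,2]+K[0,0]*th*c[0]/r,K[1,2]+K[1,1]*th*c[1]/r])
E
python3 - <<'E'
from h import *
im=ctrl.get_image("wrist"); save(im,"wr1.png",scale=1.5)
for d in ctrl.spot_point(im,"carrier_center")[:3]:
    w=c2w(im,d["position"]); print(d["score"],w,fishp(im,w)*1.5)
im=ctrl.get_image("top"); save(im,"tp1.png",(120,150,180,220),8)
E
```

```text
0.77 [589.9 282.2  16.9] [363.2 306.3]
```

View pics/wr1.png

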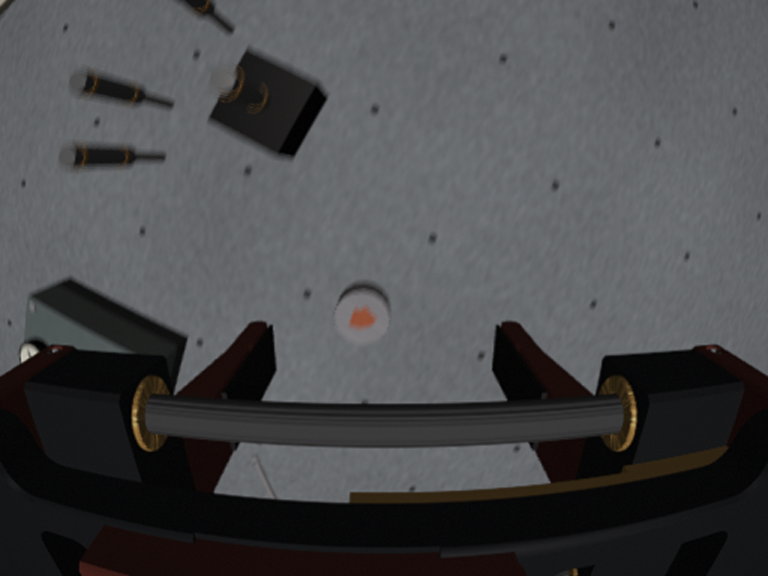

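The wrist picture shows the carrier's top at (362,316), between and ahead of the fingers. The block with the stylus is at (265,100).

```bash
python3 - <<'E'
from h import *
im=ctrl.get_image("wrist"); print(fish(im,(362/1.5,316/1.5),32))
go([590.3,282,60])
E
```

```text
[591.5 281.2  32. ]
t 2.03 pos [553.2 316.4 221.8] w 87.8 F [-0.6  0.6 -0.5]
Rz [ 0.  0. -1.] Rx [0.4 0.9 0. ]
tool shift [-16.9  48.2 161.6]
```

Target xy is (590.7, 281.8).

```bash
python3 -m handwheel '[[[0,0,0],[-5,14,8],1],[[0,0,0],[-5,14,20],1],[[0,0,0],[-5,14,25],1],[[0,0,0],[-3,9,28],1],[[0,0,0],[0,0,28],1],[[0,0,0],[0,0,28],1],[[0,0,0],[0,0,20],1],[[0,0,0],[0,0,8],1],[[0,0,0],[0,0,0],1],[[0,0,0],[0,0,0],1]]'
python3 - <<'E'
from h import *
im=ctrl.get_image("wrist"); save(im,"wr2.png",scale=1.5)
for d in ctrl.spot_point(im,"carrier_center")[:3]:
    w=c2w(im,d["position"]); print(d["score"],w,fishp(im,w)*1.5)
go([590.7,281.8,14])
E
```

```text
t: 2.87
ee_pos: [589.3, 288.1, 50.2]
orientation: [-2.619, -1.728, -0.011]
ft_force: [-0.9, 0.8, 0.6]
width: 88.2
0.69 [589.8 286.2  17. ] [377.3 327.9]
t 2.97 pos [590.  288.3  51.3] w 87.6 F [ 0.5 -0.2  0.2]
Rz [ 0.  0. -1.] Rx [0.4 0.9 0. ]
tool shift [-6.   3.2 37.2]
```

View pics/wr2.png

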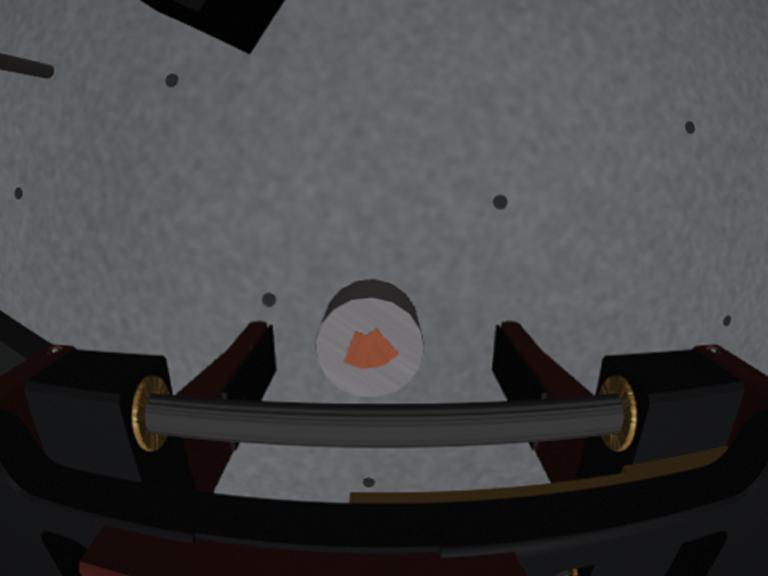

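The carrier's top disc is at (370,347), slightly left of the finger midline (384).

```bash
python3 - <<'E'
from h import *
im=ctrl.get_image("wrist"); w=fish(im,(370/1.5,347/1.5),32);print(w)
go([w[0],w[1],14])
E
```

```text
[592.6 282.2  32. ]
t 3.02 pos [590.5 288.3  51.8] w 87.6 F [ 0.2 -0.1 -0.1]
Rz [ 0.  0. -1.] Rx [0.4 0.9 0. ]
tool shift [-5.1  4.2 37.7]
```

```bash
python3 -m handwheel '[[[0,0,0],[-2,2,6],1],[[0,0,0],[-2,2,10],1],[[0,0,0],[-1,0,10],1],[[0,0,0],[0,0,8],1],[[0,0,0],[0,0,3],1],[[0,0,0],[0,0,0],1],[[0,0,0],[0,0,0],0.3],[[0,0,0],[0,0,0],0.3],[[0,0,0],[0,0,0],0.3],[[0,0,0],[0,0,0],0.3]]'
python3 - <<'E'
from h import *
go([592,282,14])
E
```

```text
t: 3.85
ee_pos: [595.3, 282.7, 14.8]
orientation: [-2.621, -1.727, -0.025]
ft_force: [0.2, -0.1, -0.2]
width: 64.7
t 3.85 pos [595.3 282.7  14.8] w 64.7 F [ 0.2 -0.1 -0.2]
Rz [ 0.  0. -1.] Rx [0.4 0.9 0. ]
tool shift [-1.9 -2.8  0.8]
```

```bash
sed -i 's/print("Rz".*/print("Rz",[round(float(v),4) for v in R[:,2]],"Rx",[round(float(v),4) for v in R[:,0]],"tool-frame down",[round(float(v),4) for v in R.T@[0,0,-1]])/' h.py
python3 -m handwheel '[[[0,0,0],[0,-2.5,0],0.3],[[0,0,0],[0,0,0],0.3],[[0,0,0],[0,0,0],0.3],[[0,0,0],[0,0,0],0.3],[[0,0,0],[0,0,0],0.3],[[0,0,0],[0,0,0],0.3],[[0,0,0],[0,0,0],0.3],[[0,0,0],[0,0,0],0.3],[[0,0,0],[0,0,0],0.3],[[0,0,0],[0,0,0],0.3]]'
python3 - <<'E'
from h import *
go([552.6,-334,170])
E
```

```text
t: 4.68
ee_pos: [592.8, 283.8, 15.4]
orientation: [-2.621, -1.728, -0.026]
ft_force: [-0.6, 0.2, -0.8]
width: 44.5
t 4.68 pos [592.8 283.8  15.4] w 44.5 F [-0.6  0.2 -0.8]
Rz [0.0125, 0.0113, -0.9999] Rx [0.394, 0.919, 0.0153] tool-frame down [-0.0153, -0.007, 0.9999]
tool shift [-581.3  207.6 -162.1]
```

```bash
python3 -m handwheel '[[[0,0,0],[0,0,-10],0.3],[[0,0,0],[0,0,-25],0.3],[[0,0,0],[0,0,-32],0.3],[[0,0,0],[0,0,-32],0.3],[[0,0,0],[-10,3,-28],0.3],[[0,0,0],[-20,7,-20],0.3],[[0,0,0],[-30,10,-10],0.3],[[0,0,0],[-36,13,0],0.3],[[0,0,0],[-38,13.5,0],0.3],[[0,0,0],[-38,13.5,0],0.3]]'
python3 - <<'E'
from h import *
go([552.6,-334,170])
E
```

```text
t: 5.52
ee_pos: [577.2, 101.6, 182.0]
orientation: [-2.612, -1.742, -0.029]
ft_force: [0.6, 0.2, -2.5]
width: 44.5
t 5.52 pos [577.2 101.6 182. ] w 44.5 F [ 0.6  0.2 -2.5]
Rz [0.0145, 0.012, -0.9998] Rx [0.384, 0.9232, 0.0166] tool-frame down [-0.0166, -0.0087, 0.9998]
tool shift [-411.8  144.5    6.5]
```

```bash
python3 -m handwheel '[[[0,0,0],[-38,13.5,0],0.3],[[0,0,0],[-38,13.5,0],0.3],[[0,0,0],[-38,13.5,0],0.3],[[0,0,0],[-38,13.5,0],0.3],[[0,0,0],[-38,13.5,0],0.3],[[0,0,0],[-38,13.5,0],0.3],[[0,0,0],[-38,13.5,0],0.3],[[0,0,0],[-38,13.5,0],0.3],[[0,0,0],[-30,10,0],0.3],[[0,0,0],[-16,6,0],0.3]]'
python3 - <<'E'
from h import *
im=ctrl.get_image("wrist"); save(im,"wr3.png",scale=1.5)
for q in ["post_top","carrier_center"]:
  for d in ctrl.spot_point(im,q)[:3]:
    w=c2w(im,d["position"]); print(q,d["score"],w,fishp(im,w)*1.5)
im=ctrl.get_image("top"); save(im,"tp3.png",(330,130,490,250),5)
im=ctrl.get_image("scene"); save(im,"sc3.png",(80,60,240,200),5)
go([552.6,-334,170])
E
```

```text
t: 6.35
ee_pos: [551.3, -286.8, 184.7]
orientation: [2.612, 1.741, 0.035]
ft_force: [0.2, -0.6, -2.7]
width: 44.5
post_top 0.74 [ 554.3 -330.3   78.7] [316.  312.6]
carrier_center 0.8 [ 551.7 -281.5  189.7] [395.1 356.2]
t 6.6 pos [ 551.8 -282.4  184.2] w 44.7 F [-0.6 -0.7 -2.3]
Rz [0.0188, 0.0122, -0.9997] Rx [0.383, 0.9236, 0.0185] tool-frame down [-0.0185, -0.0126, 0.9997]
tool shift [-47.6  20.3  13.6]
```

View pics/wr3.png

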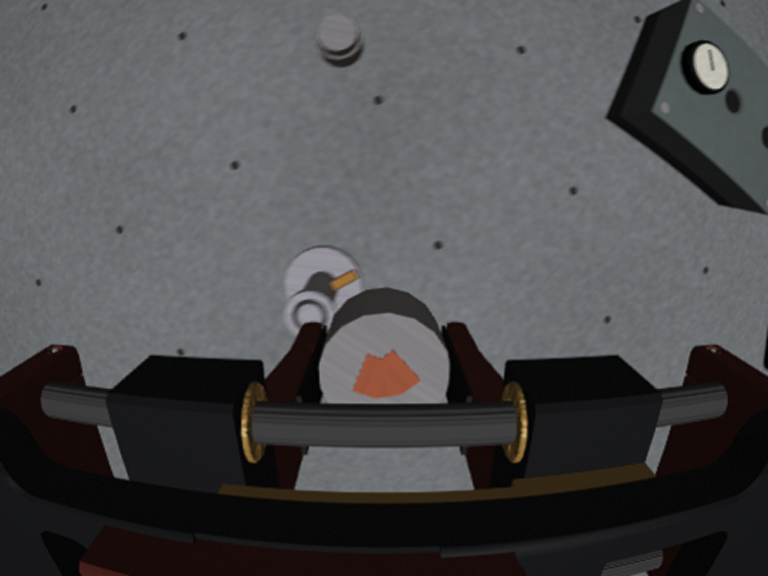

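View pics/sc3.png

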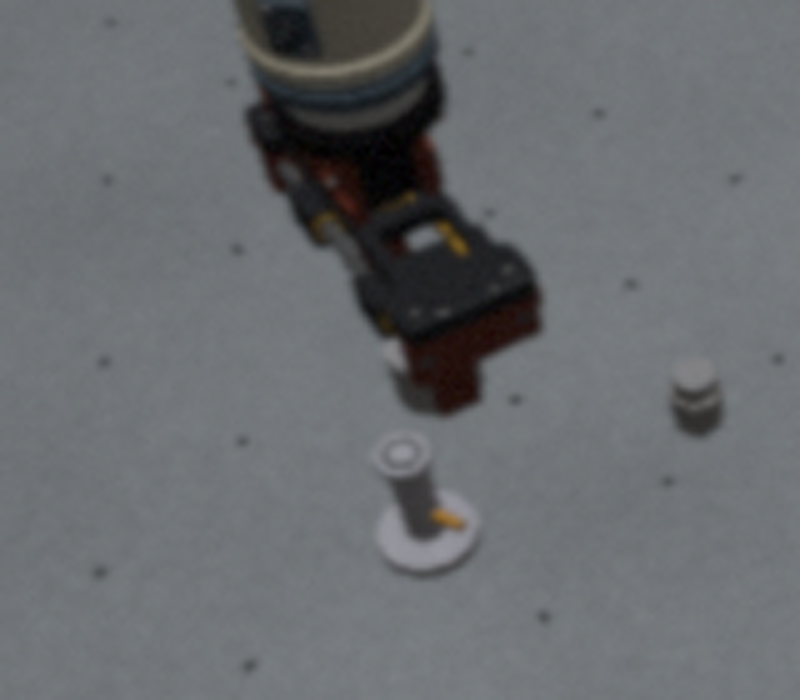

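The wrist view shows the post's pad at (309,314) and the held carrier's top at (385,362). The scene crop shows the pad at (402,455), with the carrier clear above it.

```bash
python3 - <<'E'
from h import *
im=ctrl.get_image("wrist"); s=ctrl.get_obs(); z=s["ee_pos"][2]
pw=fish(im,(309/1.5,314/1.5),80); print("post wrist",pw)
c=fish(im,(385/1.5,362/1.5),z+16.6); print("carrier",c)
im=ctrl.get_image("top"); print("top",p2z(im,(628/1.5,286/1.5),80))
im=ctrl.get_image("scene"); print("scene",p2z(im,(402/5+80,455/5+60),80))
R,_=cv2.Rodrigues(np.array(s["orientation"],float)); print("carrier in tool",R.T@(c-s["ee_pos"]), "delta(post-carrier) tool wrist-only",R.T@(pw-c))
go([552.6,-334,170])
E
```

```text
post wrist [ 553.4 -329.6   80. ]
carrier [ 547.8 -279.4  200.8]
top [ 550.8 -331.7   80. ]
scene [ 553.6 -329.9   80. ]
carrier in tool [  1.   -4.6 -16.6] delta(post-carrier) tool wrist-only [-46.4  22.8 120.2]
t 6.75 pos [ 552.3 -281.7  184.2] w 44.7 F [ 0.7 -0.5 -3.5]
Rz [0.0189, 0.012, -0.9997] Rx [0.3813, 0.9243, 0.0183] tool-frame down [-0.0183, -0.0129, 0.9997]
tool shift [-48.4  20.   13.6]
```

```bash
python3 -m handwheel '[[[0,0,0],[-8,3.5,0],0.3],[[0.004,-0.003,0],[-14,6,0],0.3],[[0.004,-0.003,0],[-13,5.5,0],0.3],[[0,0,0],[-8,3.5,5],0.3],[[0,0,0],[-2,1,12],0.3],[[0,0,0],[0,0,15],0.3],[[0,0,0],[0,0,13],0.3],[[0,0,0],[0,0,6],0.3],[[0,0,0],[0,0,0],0.3],[[0,0,0],[0,0,0],0.3]]'
python3 - <<'E'
from h import *
im=ctrl.get_image("wrist"); save(im,"wr4.png",scale=1.5)
for q in ["post_top","carrier_center"]:
  for d in ctrl.spot_point(im,q)[:3]:
    w=c2w(im,d["position"]); print(q,d["score"],w,fishp(im,w)*1.5)
im=ctrl.get_image("top"); save(im,"tp4.png",(360,140,480,240),6)
im=ctrl.get_image("scene"); save(im,"sc4.png",(100,90,220,190),6)
go([553.2,-331.5,97])
E
```

```text
t: 7.58
ee_pos: [554.1, -334.7, 126.4]
orientation: [-2.605, -1.748, -0.017]
ft_force: [-0.1, 0.4, -2.6]
width: 44.9
t 7.83 pos [ 555.  -335.   128.2] w 44.9 F [ 0.2  0.2 -2.7]
Rz [0.0094, 0.0082, -0.9999] Rx [0.3788, 0.9254, 0.0111] tool-frame down [-0.0111, -0.0056, 0.9999]
tool shift [ 2.2 -3.2 31.2]
```

View pics/wr4.png

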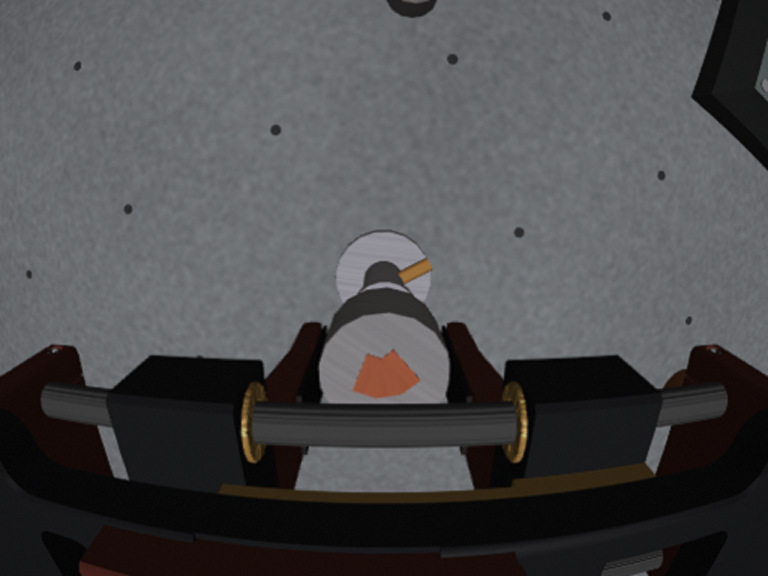

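View pics/sc4.png

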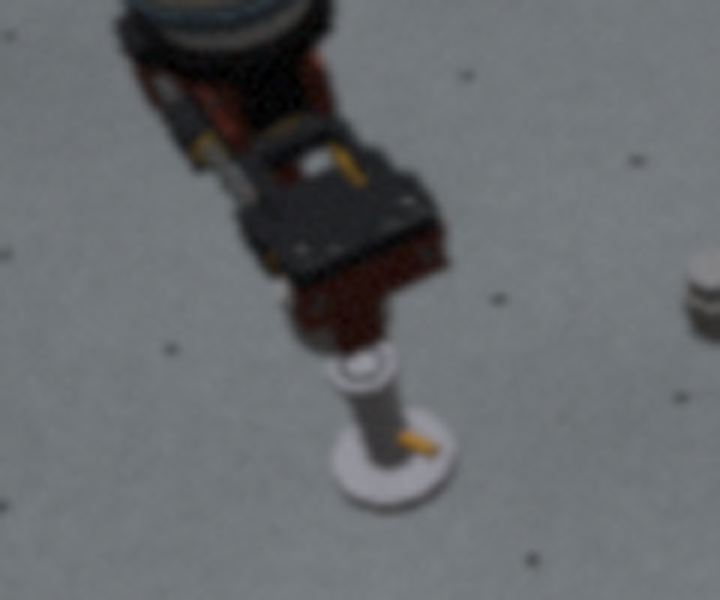

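View pics/tp4.png

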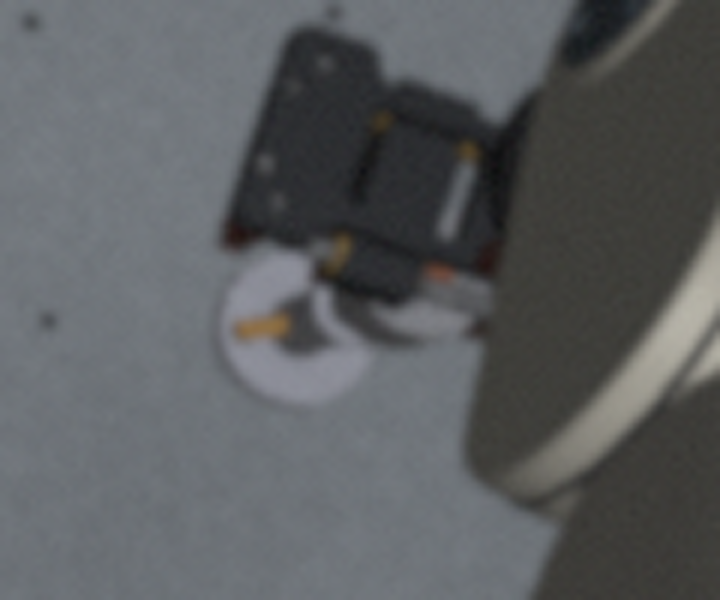

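The wrist view shows the foot at about (384,277), the pad's edge at x 361–409 just under the carrier, and the carrier at x=385. So sideways alignment is already good. I'll check the fore-aft alignment with the foot centre.

```bash
python3 - <<'E'
from h import *
from scipy.optimize import least_squares
im=ctrl.get_image("wrist"); s=ctrl.get_obs()
R,_=cv2.Rodrigues(np.array(s["orientation"],float)); tcp=np.array(s["ee_pos"])
for z in (3,6):
    c=fish(im,(384/1.5,277/1.5),z); print("foot",c, fishp(im,c+[30,0,0])*1.5)
# foot outline by segmentation: fit circle radius30 at z~5 to outline pts
pts=np.array([(383,230),(337,277),(431,277),(350,243),(417,243)])/1.5
for z in (3,6):
    f=lambda p:[np.hypot(*(fish(im,q,z)[:2]-p[:2]))-30 for q in pts]
    r=least_squares(f,[553,-331]); print(z,r.x,r.fun)
# carrier outline: top-face rim points (front part)
cp=np.array([(320,366),(449,366),(385,313),(340,329),(430,329)])/1.5
for dz in (14,16.6,19):
    f=lambda p:[np.hypot(*(fish(im,q,tcp[2]+dz)[:2]-p[:2]))-23 for q in cp]
    r=least_squares(f,tcp[:2]); print("carrier",dz,r.x,r.fun, R.T@(np.r_[r.x,tcp[2]]-tcp))
im["pixels"]; save(im,"wr4b.png",(200,140,320,280),5)
E
```

```text
foot [ 556.6 -333.     3. ] [401.1 317.7]
foot [ 555.9 -332.7    6. ] [401.3 318.2]
3 [ 555.9 -332.8] [-0.3  0.3  0.5  0.4  0. ]
6 [ 555.5 -332.7] [-0.2 -0.1  0.2  0.3 -0. ]
carrier 14 [ 557.1 -334.6] [-0.3 -0.3  0.1 -0.   0.1] [1.2 1.8 0. ]
carrier 16.6 [ 556.4 -334.3] [-0.6 -0.7  0.2 -0.   0.1] [1.2 1.  0. ]
carrier 19 [ 555.8 -334.1] [-0.9 -1.   0.3 -0.   0.1] [1.1 0.4 0. ]
```

View pics/wr4b.png

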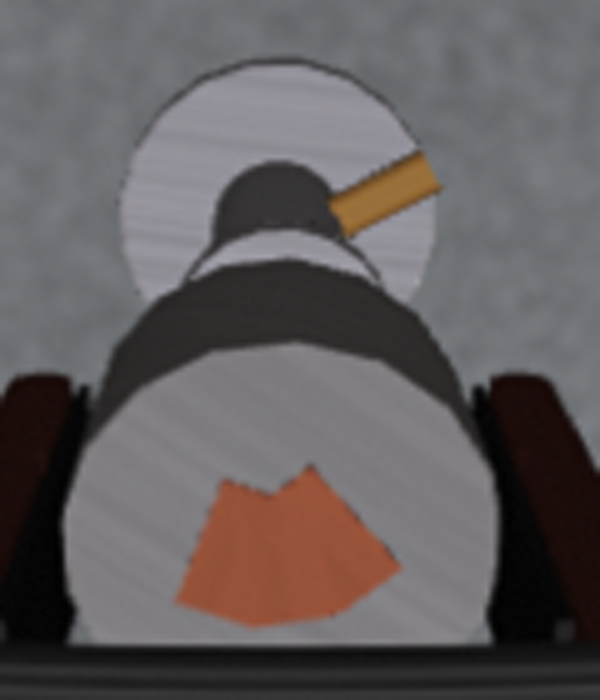

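```bash
python3 -m handwheel '[[[0,0,0],[0.5,-0.9,3],0.3],[[0,0,0],[0.5,-0.9,6],0.3],[[0,0,0],[0,0,7],0.3],[[0,0,0],[0,0,6],0.3],[[0,0,0],[0,0,4],0.3],[[0,0,0],[0,0,3],0.3],[[0,0,0],[0,0,1],0.3],[[0,0,0],[0,0,0],0.3],[[0,0,0],[0,0,0],0.3],[[0,0,0],[0,0,0],0.3]]'
python3 - <<'E'
from h import *
im=ctrl.get_image("wrist"); save(im,"wr5.png",(180,130,340,280),5)
go([554.5,-333,96])
E
```

```text
t: 8.72
ee_pos: [554.3, -332.8, 95.6]
orientation: [-2.608, -1.751, -0.02]
ft_force: [0.4, -0.0, -3.6]
width: 44.4
t 8.77 pos [ 554.4 -332.9   95.7] w 44.7 F [ 0.   0.8 -3.1]
Rz [0.0106, 0.0074, -0.9999] Rx [0.3783, 0.9256, 0.0109] tool-frame down [-0.0109, -0.007, 0.9999]
tool shift [-0.1  0.1 -0.3]
```

View pics/wr5.png

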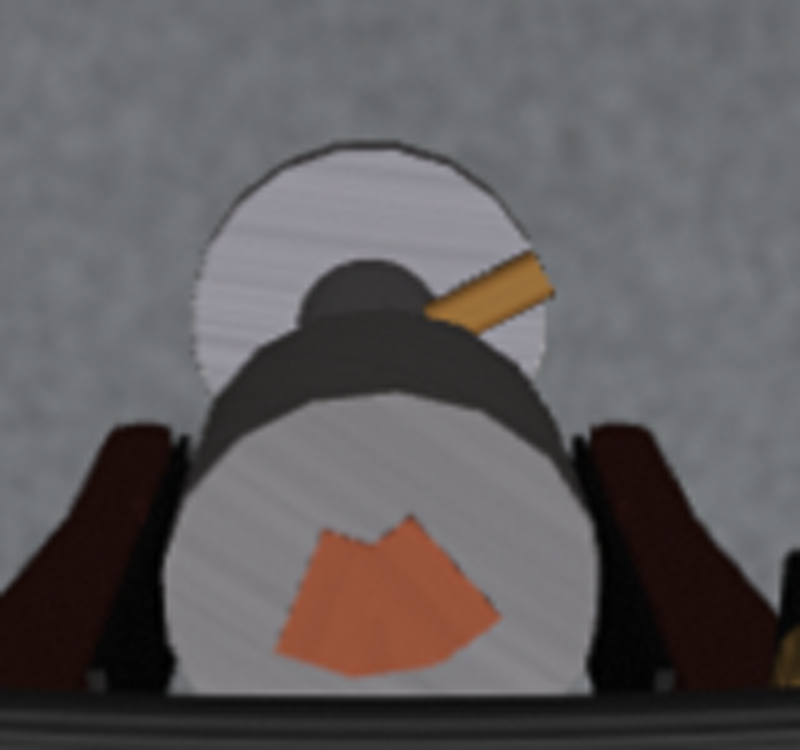

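```bash
python3 - <<'E'
from h import *
from scipy.optimize import least_squares
im=ctrl.get_image("wrist"); s=ctrl.get_obs()
R,_=cv2.Rodrigues(np.array(s["orientation"],float)); tcp=np.array(s["ee_pos"])
pts=np.array([(370,143),(192,320),(546,335),(300,158),(455,170),(222,230)])/5+[180,130]
cp=np.array([(163,580),(600,575),(395,392),(305,404),(487,410),(190,490),(575,480)])/5+[180,130]
f=lambda p:[np.hypot(*(fish(im,q,5)[:2]-p[:2]))-30 for q in pts]
a=least_squares(f,[553,-331]); print(a.x,a.fun)
f=lambda p:[np.hypot(*(fish(im,q,tcp[2]+16.6)[:2]-p[:2]))-23 for q in cp]
b=least_squares(f,tcp[:2]); print(b.x,b.fun)
print("tool delta",R.T@np.r_[a.x-b.x,0])
print(tcp,ctrl.get_obs()["ft_force"])
E
```

```text
[ 555.  -332.7] [ 0.5  0.5  0.4  0.3 -0.5 -0.5]
[ 555.3 -331.8] [-0.3 -0.6 -0.2 -0.1  0.2  0.   0.3]
tool delta [-0.9  0.1 -0. ]
[ 554.4 -332.9   95.8] [ 1.1  0.6 -2.6]
```

The carrier is centred to within about 1 mm. The force still equals its weight, so it isn't touching yet. I'll ease it down.

```bash
python3 -m handwheel '[[[0,0,0],[-0.5,0,0.7],0.3],[[0,0,0],[0,0,0.4],0.3],[[0,0,0],[0,0,0.4],0.3],[[0,0,0],[0,0,0],0.3],[[0,0,0],[0,0,0],0.3],[[0,0,0],[0,0,0],0.3],[[0,0,0],[0,0,0],0.3],[[0,0,0],[0,0,0],0.3],[[0,0,0],[0,0,0],0.3],[[0,0,0],[0,0,0],0.3]]'
```

```text
t: 9.65
ee_pos: [554.8, -333.8, 95.4]
orientation: [2.607, 1.751, 0.022]
ft_force: [-0.6, -0.5, -1.7]
width: 44.6
```

```bash
python3 -m handwheel '[[[0,0,0],[0.3,0,0.8],0.3],[[0,0,0],[0,0,0.8],0.3],[[0,0,0],[0,0,0.6],0.3],[[0,0,0],[0,0,0.4],0.3],[[0,0,0],[0,0,0.4],0.3],[[0,0,0],[0,0,0.4],0.3],[[0,0,0],[0,0,0.4],0.3],[[0,0,0],[0,0,0.4],0.3],[[0,0,0],[0,0,0.4],0.3],[[0,0,0],[0,0,0.4],0.3]]'
```

```text
t: 10.48
ee_pos: [554.9, -333.8, 95.3]
orientation: [2.606, 1.751, 0.021]
ft_force: [-2.8, 1.4, 5.5]
width: 44.4
```

The post now carries load (+5.5 N), so I'll release.

```bash
python3 -m handwheel '[[[0,0,0],[0,0,-0.3],0.58],[[0,0,0],[0,0,-0.2],0.62],[[0,0,0],[0,0,0],0.7],[[0,0,0],[0,0,0],0.85],[[0,0,0],[0,0,0],1],[[0,0,0],[0,0,0],1],[[0,0,0],[0,0,0],1],[[0,0,0],[0,0,0],1],[[0,0,0],[0,0,0],1],[[0,0,0],[0,0,0],1]]'
python3 - <<'E'
from h import *
im=ctrl.get_image("wrist"); save(im,"wr6.png",scale=1.5)
go([555,-333.8,180])
E
```

```text
t: 11.32
ee_pos: [556.3, -334.7, 95.3]
orientation: [2.603, 1.749, 0.023]
ft_force: [-0.2, 0.1, 0.8]
width: 87.6
t 11.37 pos [ 556.3 -334.6   95.3] w 87.8 F [-1.   1.1 -0.1]
Rz [0.0152, 0.004, -0.9999] Rx [0.3781, 0.9257, 0.0094] tool-frame down [-0.0094, -0.0126, 0.9999]
tool shift [  1.1  -0.5 -84.7]
```

View pics/wr6.png

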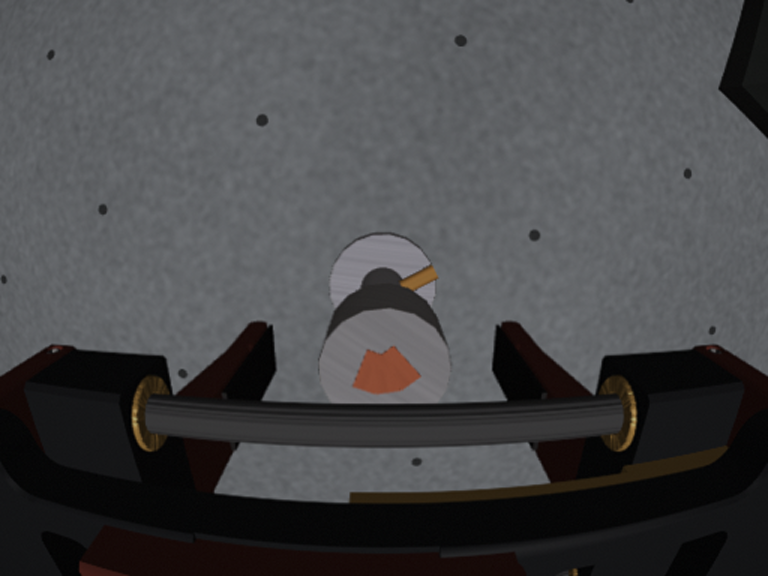

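The carrier is standing upright on the post at (384,360), with the fingers clear on both sides. I'll lift away.

```bash
python3 -m handwheel '[[[0,0,0],[0,0,-5],1],[[0,0,0],[0,0,-15],1],[[0,0,0],[0,0,-22],1],[[0,0,0],[0,0,-25],1],[[0.006,-0.004,0],[0,0,-25],1],[[0.006,-0.004,0],[0,0,-25],1],[[0,0,0],[12,-8,-12],1],[[0,0,0],[24,-17,0],1],[[0,0,0],[32,-23,0],1],[[0,0,0],[33,-24,0],1]]'
python3 - <<'E'
from h import *
im=ctrl.get_image("wrist"); save(im,"wr7.png",scale=1.5)
im=ctrl.get_image("scene"); save(im,"sc7.png",(100,90,220,190),6)
go([406,288.5,200])
print(ctrl.get_obs()["qpos"])
E
```

```text
t: 12.2
ee_pos: [527.4, -217.7, 233.9]
orientation: [2.611, 1.739, 0.005]
ft_force: [-0.4, 0.4, -0.1]
width: 88.2
t 12.3 pos [ 525.6 -213.8  233.3] w 87.9 F [-0.3 -0.2  0. ]
Rz [0.0017, 0.0004, -1.0] Rx [0.381, 0.9246, 0.001] tool-frame down [-0.001, -0.0014, 1.0]
tool shift [ 418.8 -302.    33.3]
[-0.4  0.3  1.8  0.   1.  -1.6]
```

View pics/sc7.png

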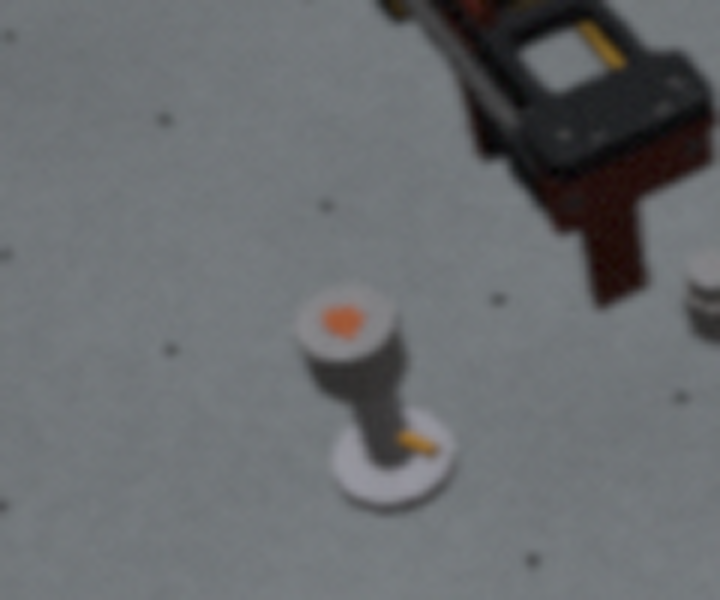

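View pics/wr7.png

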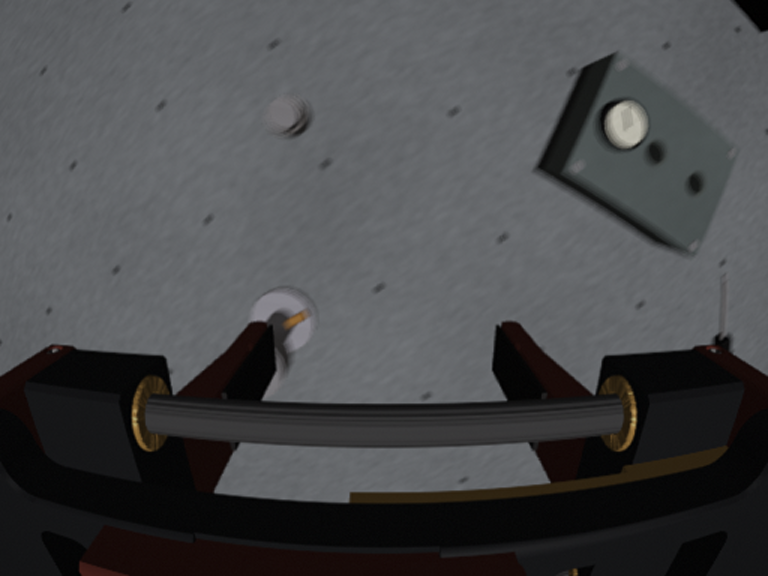

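The scene crop shows the carrier at (347,325), seated squarely and upright on the post. Next I'll head to the stylus.

```bash
python3 -m handwheel '[[[0,0,0],[20,-14,0],1],[[0,0,0],[33,-24,0],1],[[0,0,0],[33,-24,0],1],[[0,0,0],[33,-24,0],1],[[0,0,0],[33,-24,0],1],[[0,0,0],[33,-24,0],1],[[0,0,0],[33,-24,0],1],[[0,0,0],[33,-24,0],1],[[0,0,0],[33,-24,0],1],[[0,0,0],[18,-13,0],1]]'
python3 - <<'E'
from h import *
im=ctrl.get_image("wrist"); save(im,"wr8.png",scale=1.5)
for q in ["stylus_center","button_opening"]:
  for d in ctrl.spot_point(im,q)[:4]:
    w=c2w(im,d["position"]); print(q,d["score"],w,fishp(im,w)*1.5)
go([406,288.5,200])
E
```

```text
t: 13.13
ee_pos: [439.8, 155.8, 237.5]
orientation: [2.608, 1.732, 0.018]
ft_force: [0.6, 0.2, -0.2]
width: 87.8
stylus_center 0.98 [407.3 286.9 104.3] [545.4 153.4]
stylus_center 0.97 [316.5 276.9 103.5] [480.2  31.8]
stylus_center 0.51 [394.1 171.7  99. ] [376.9 197.2]
button_opening 0.82 [524.7  16.3  69.1] [270.2 412.2]
t 13.28 pos [440.5 154.2 237.3] w 87.7 F [-0.4  0.  -0.8]
Rz [0.0155, -0.0037, -0.9999] Rx [0.386, 0.9225, 0.0025] tool-frame down [-0.0025, -0.0157, 0.9999]
tool shift [110.5 -84.3  36.3]
```

View pics/wr8.png

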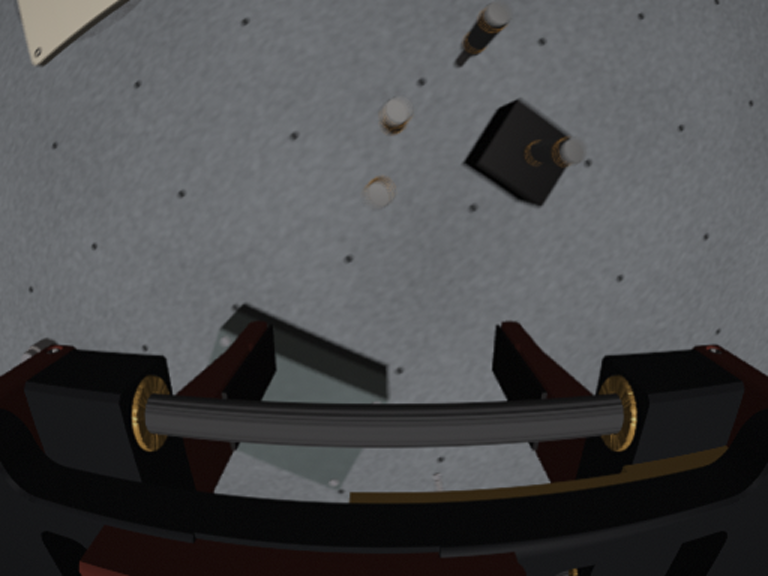

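The stylus in the block has its top at (568,152). The decoys are at (395,115), (378,192) and (490,15).

```bash
python3 -m handwheel '[[[0,0,0],[12,-9,0],1],[[0.008,-0.001,0],[24,-18,0],1],[[0.008,-0.001,0],[28,-21,0],1],[[0,0,0],[24,-18,4],1],[[0,0,0],[14,-11,8],1],[[0,0,0],[6,-5,8],1],[[0,0,0],[0,0,8],1],[[0,0,0],[0,0,4],1],[[0,0,0],[0,0,0],1],[[0,0,0],[0,0,0],1]]'
python3 - <<'E'
from h import *
im=ctrl.get_image("wrist"); save(im,"wr9.png",scale=1.5)
for q in ["stylus_center"]:
  for d in ctrl.spot_point(im,q)[:4]:
    w=c2w(im,d["position"]); print(q,d["score"],w,fishp(im,w)*1.5)
go([407,287.5,93])
E
```

```text
t: 14.12
ee_pos: [413.1, 280.0, 204.1]
orientation: [2.622, 1.724, 0.002]
ft_force: [-0.8, -0.4, 0.1]
width: 87.9
stylus_center 0.96 [391.6 173.  103.1] [214.7 320.1]
stylus_center 0.9 [318.6 277.8 101.7] [313.1 139.8]
stylus_center 0.87 [351.9 197.7 103.2] [218.  248.2]
stylus_center 0.56 [408.6 284.7 103.9] [386.6 276.4]
t 14.22 pos [413.2 280.3 204.5] w 87.7 F [0.4 0.1 0.3]
Rz [0.0037, -0.0016, -1.0] Rx [0.3968, 0.9179, 0.0] tool-frame down [-0.0, -0.004, 1.0]
tool shift [  4.2  -9.  111.5]
```

View pics/wr9.png

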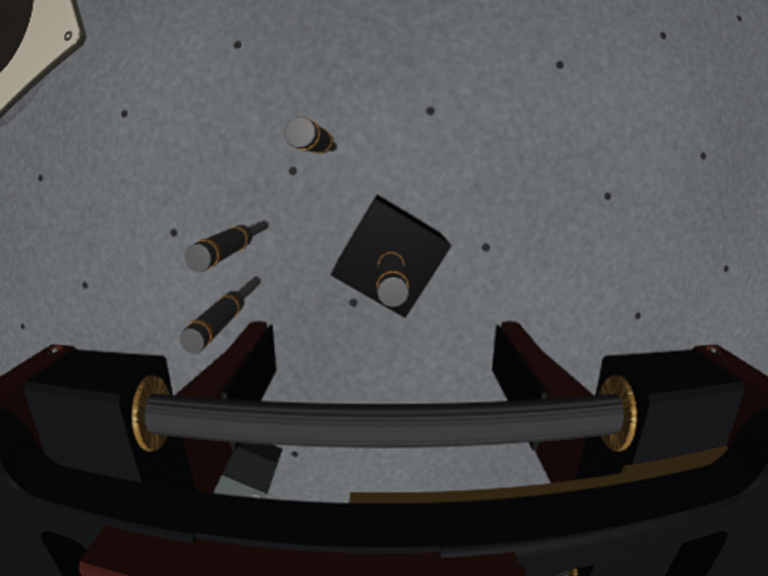

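The stylus top is at (393,291) and its lower ring at the block is at (391,261). The decoys, at (300,132), (200,257) and (195,338), are clear of the fingers' path.

```bash
python3 - <<'E'
from h import *
im=ctrl.get_image("wrist"); print(fish(im,(393/1.5,291/1.5),144),fish(im,(391/1.5,263/1.5),64))
w=fish(im,(393/1.5,291/1.5),144)
go([w[0],w[1],93])
E
```

```text
[407.9 288.6 144. ] [410.4 287.8  64. ]
t 14.27 pos [413.2 280.5 204.7] w 87.7 F [ 1.  -0.4  0.3]
Rz [0.0041, -0.0012, -1.0] Rx [0.3966, 0.918, 0.0005] tool-frame down [-0.0005, -0.0042, 1.0]
tool shift [  5.3  -8.6 111.7]
```

```bash
python3 -m handwheel '[[[0,0,0],[2,-4,3],1],[[0.004,0,0],[2,-4,10],1],[[0,0,0],[1,-1,15],1],[[0,0,0],[0,0,16],1],[[0,0,0],[0,0,16],1],[[0,0,0],[0,0,14],1],[[0,0,0],[0,0,8],1],[[0,0,0],[0,0,4],1],[[0,0,0],[0,0,0],1],[[0,0,0],[0,0,0],1]]'
python3 - <<'E'
from h import *
im=ctrl.get_image("wrist"); save(im,"wr10.png",scale=1.5)
go([408,287.5,93])
E
```

```text
t: 15.1
ee_pos: [406.5, 290.8, 113.9]
orientation: [-2.625, -1.724, -0.007]
ft_force: [0.6, 1.1, 0.6]
width: 87.9
t 15.15 pos [406.6 290.8 114.1] w 87.6 F [ 0.5 -0.5 -0. ]
Rz [0.0033, 0.004, -1.0] Rx [0.3972, 0.9177, 0.0049] tool-frame down [-0.0049, -0.0014, 1.0]
tool shift [-2.6  2.6 21.1]
```

View pics/wr10.png

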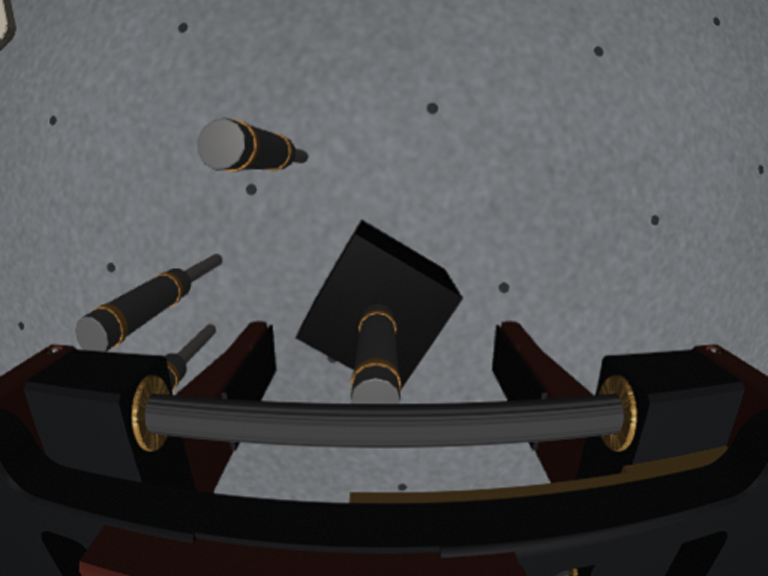

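The stylus is between the fingers at x≈376, against a midline of 384. I'll correct by 2.5 mm, go down and close.

```bash
python3 -m handwheel '[[[0.001,-0.004,0],[-1,1,3],1],[[0,0,0],[-1,1,6],1],[[0,0,0],[-0.5,0.5,6],1],[[0,0,0],[0,0,4],1],[[0,0,0],[0,0,1],1],[[0,0,0],[0,0,0],0.05],[[0,0,0],[0,0,0],0.05],[[0,0,0],[0,0,0],0.05],[[0,0,0],[0,0,0],0.05],[[0,0,0],[0,0,0],0.05]]'
python3 - <<'E'
from h import *
go([408,287.5,93])
E
python3 -m handwheel '[[[0,0,0],[0,0,0],0.05],[[0,0,0],[0,0,0],0.05],[[0,0,0],[0,0,0],0.05],[[0,0,0],[0,0,0],0.05],[[0,0,0],[0,0,0],0.05],[[0,0,0],[0,0,0],0.05],[[0,0,0],[0,0,0],0.05],[[0,0,0],[0,0,0],0.05],[[0,0,0],[0,0,0],0.05],[[0,0,0],[0,0,0],0.05]]'
python3 - <<'E'
from h import *
im=ctrl.get_image("wrist"); save(im,"wr11.png",scale=1.5)
go([408,287.5,93])
E
```

```text
t: 15.98
ee_pos: [409.8, 288.2, 94.3]
orientation: [-2.626, -1.724, -0.009]
ft_force: [0.2, 0.3, 1.0]
width: 58.0
t 15.98 pos [409.8 288.2  94.3] w 58.0 F [0.2 0.3 1. ]
Rz [0.0045, 0.003, -1.0] Rx [0.3976, 0.9175, 0.0046] tool-frame down [-0.0046, -0.0029, 1.0]
tool shift [-1.3 -1.4  1.3]
t: 16.82
ee_pos: [409.7, 287.9, 94.8]
orientation: [2.626, 1.724, 0.008]
ft_force: [-0.3, -0.1, 0.4]
width: 15.8
t 16.87 pos [409.7 287.9  94.8] w 15.5 F [-0.1 -1.3  0.4]
Rz [0.0047, 0.0026, -1.0] Rx [0.3972, 0.9177, 0.0043] tool-frame down [-0.0043, -0.0033, 1.0]
tool shift [-1.  -1.4  1.8]
```

View pics/wr11.png

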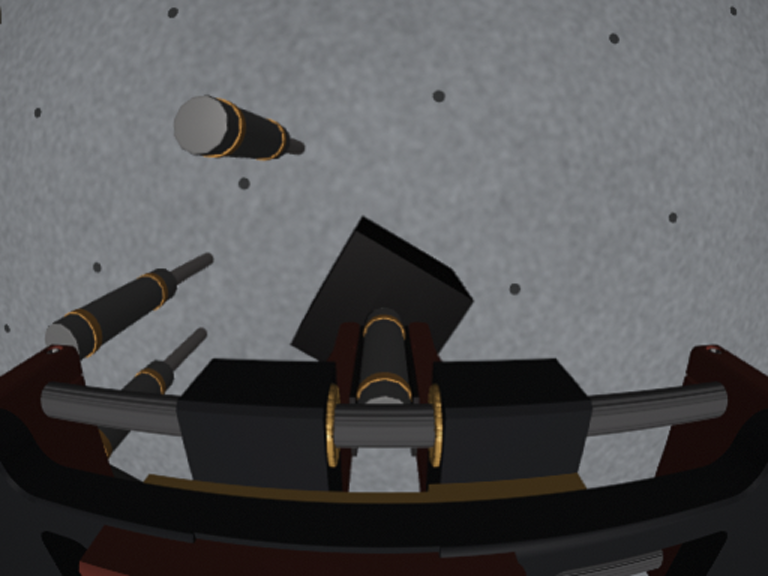

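The stylus is held between the pads (opening 15.5 mm). I'll lift it straight up.

```bash
python3 -m handwheel '[[[0,0,0],[0,0,-6],0.05],[[0,0,0],[0,0,-12],0.05],[[0,0,0],[0,0,-16],0.05],[[0,0,0],[0,0,-18],0.05],[[0,0,0],[0,0,-20],0.05],[[0,0,0],[0,0,-22],0.05],[[0,0,0],[0,0,-24],0.05],[[0,0,0],[0,0,-24],0.05],[[0,0,0],[0,0,-18],0.05],[[0,0,0],[0,0,-8],0.05]]'
python3 - <<'E'
from h import *
im=ctrl.get_image("wrist"); save(im,"wr12.png",scale=1.5)
for q in ["stylus_center","stylus_tip","button_opening"]:
  for d in ctrl.spot_point(im,q)[:4]:
    w=c2w(im,d["position"]); print(q,d["score"],w,fishp(im,w)*1.5)
im=ctrl.get_image("top")
for u in [(388,312),(408,331),(365,288)]: print("top",u,p2z(im,(u[0]/1.5,u[1]/1.5),70))
im=ctrl.get_image("scene")
save(im,"sc12.png",(230,130,430,270),4)
for u in [(405.5,306),(410,330.5)]: print("scene",u,p2z(im,(u[0]/1.5,u[1]/1.5),70))
for d in ctrl.spot_point(im,"button_opening")[:2]: print(c2w(im,d["position"]))
go([523,18,230])
E
```

```text
t: 17.7
ee_pos: [407.7, 287.3, 271.1]
orientation: [-2.626, -1.724, -0.005]
ft_force: [0.0, -0.7, -1.0]
width: 15.6
stylus_center 0.9 [408.2 290.5 279.7] [389.7 362.4]
stylus_center 0.74 [352.4 197.4 101.5] [244.2 243.9]
stylus_center 0.74 [391.6 172.7 100. ] [240.3 301.1]
stylus_center 0.59 [319.  274.  101.6] [316.2 160. ]
stylus_tip 0.91 [400.3 290.2 181.3] [381.1 277.7]
stylus_tip 0.78 [351.1 197.5   1.5] [274.3 225.8]
stylus_tip 0.74 [389.3 174.7   1.4] [270.8 270. ]
stylus_tip 0.7 [315.2 276.6   1. ] [332.7 157.7]
button_opening 0.95 [523.9  15.7  66.9] [190.  457.2]
top (388, 312) [523.7  15.6  70. ]
top (408, 331) [495.1 -13.   70. ]
top (365, 288) [560.3  48.7  70. ]
scene (405.5, 306) [525.8  18.9  70. ]
scene (410, 330.5) [562.6  50.8  70. ]
[523.   20.4  69.2]
t 18.05 pos [406.3 286.2 266.7] w 15.6 F [-0.3  0.1 -1.2]
Rz [-0.0032, -0.0016, -1.0] Rx [0.3975, 0.9176, -0.0028] tool-frame down [0.0028, 0.0023, 1.0]
tool shift [-199.6  213.8   36.8]
```

View pics/wr12.png

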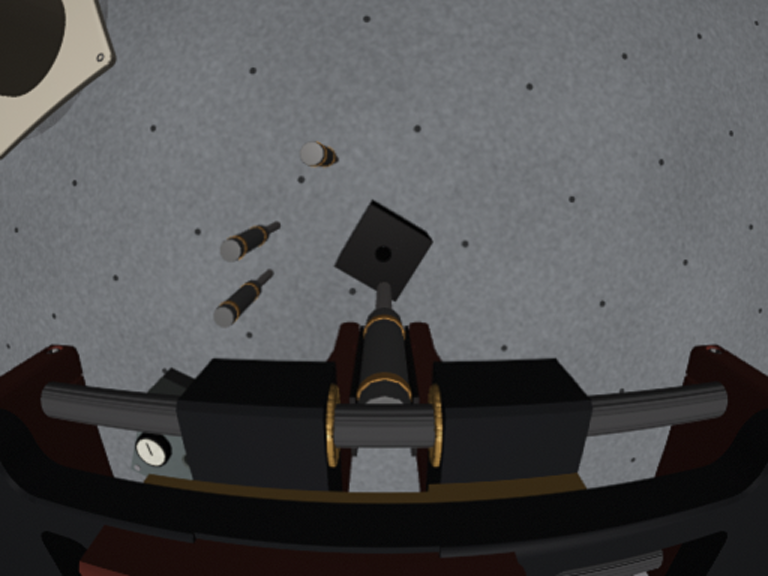

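View pics/sc12.png

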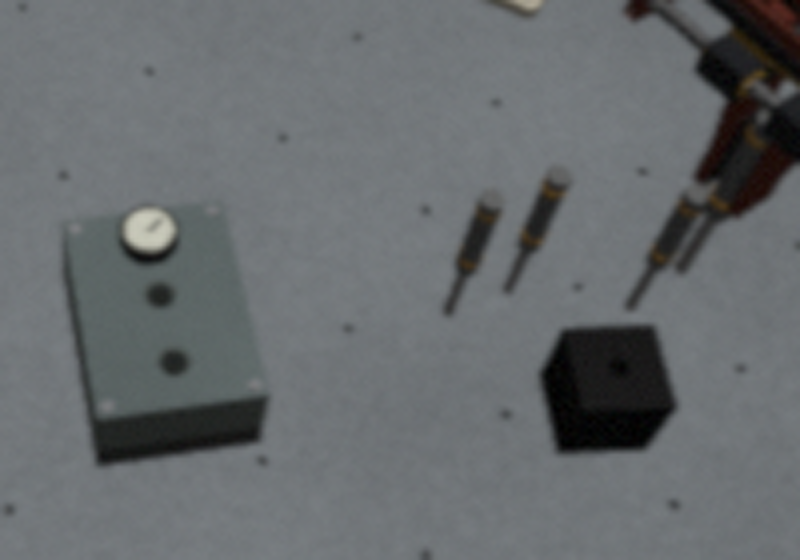

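The stylus is out of its hole, with its tip at wrist (385,284) and the empty hole at (383,254). I'll carry it to above the opening at about (524, 17.7).

```bash
python3 -m handwheel '[[[0,0,0],[-10,10.5,0],0.05],[[0,0,0],[-20,21.5,0],0.05],[[0,0,0],[-27,29,0],0.05],[[0,0,0],[-27,29,0],0.05],[[0,0,0],[-27,29,0],0.05],[[0,0,0],[-27,29,0],0.05],[[0,0,0],[-27,29,4],0.05],[[0,0,0],[-20,21.5,8],0.05],[[0,0,0],[-10,10.5,10],0.05],[[0,0,0],[0,0,5],0.05]]'
python3 - <<'E'
from h import *
im=ctrl.get_image("wrist"); save(im,"wr13.png",scale=1.5)
s=ctrl.get_obs(); z=s["ee_pos"][2]; tcp=np.array(s["ee_pos"])
for q in ["stylus_tip","button_opening"]:
  for d in ctrl.spot_point(im,q)[:4]:
    w=c2w(im,d["position"]); print(q,d["score"],w,fishp(im,w)*1.5)
R,_=cv2.Rodrigues(np.array(s["orientation"],float))
for dz in (88,91,94):
    t=fish(im,(385/1.5,284/1.5),z-dz); print("tip",t,"in tool",R.T@(t-tcp))
go([524,17.7,180])
E
```

```text
t: 18.88
ee_pos: [522.1, 12.7, 228.5]
orientation: [-2.617, -1.729, 0.027]
ft_force: [-0.5, -0.5, -0.8]
width: 16.2
stylus_tip 0.82 [513.4  12.7 140.3] [377.8 280.7]
stylus_tip 0.58 [387.5 169.3   1.8] [491.3  46.2]
stylus_tip 0.49 [350.2 198.3  -0.1] [502.2   1.9]
button_opening 0.59 [529.3  15.5  70.5] [392.4 276.9]
tip [516.9  15.6 139.6] in tool [ 1.2 -3.1 88.1]
tip [517.5  15.3 136.6] in tool [ 1.2 -2.4 91. ]
tip [518.2  15.  133.6] in tool [ 1.2 -1.6 94. ]
t 19.03 pos [520.8  15.7 229.3] w 15.5 F [ 0.1 -0.9 -0.1]
Rz [-0.0179, -0.0044, -0.9998] Rx [0.3895, 0.9209, -0.011] tool-frame down [0.011, 0.0148, 0.9998]
tool shift [ 3.6  2.9 49.2]
```

View pics/wr13.png

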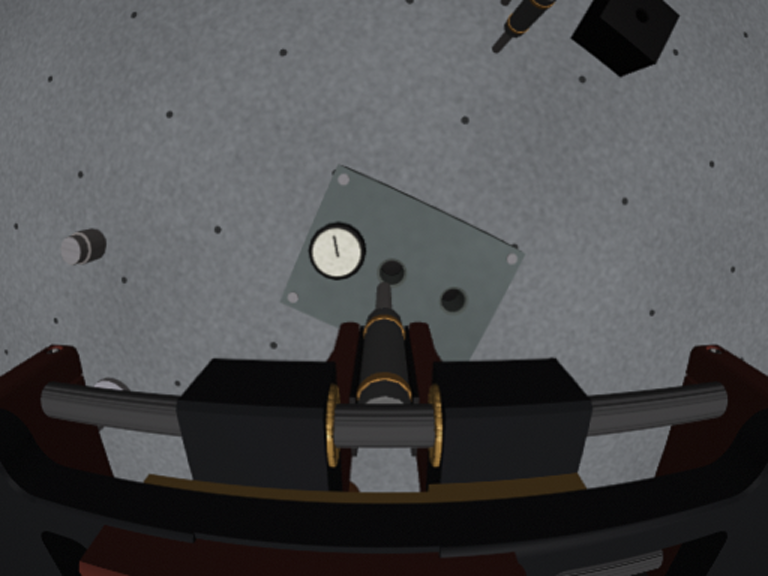

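The wrist view shows the wanted opening at (392,272), the gauge at (337,251), the other opening at (453,300) and the stylus tip at (384,284). I'll level the tool, line up, and lower to just above the box.

```bash
python3 -m handwheel '[[[-0.005,0.004,0],[1,1,3],0.05],[[-0.005,0.004,0],[1,1,8],0.05],[[-0.004,0.003,0],[1.5,1,10],0.05],[[0,0,0],[0,0,10],0.05],[[0,0,0],[0,0,8],0.05],[[0,0,0],[0,0,6],0.05],[[0,0,0],[0,0,3],0.05],[[0,0,0],[0,0,0],0.05],[[0,0,0],[0,0,0],0.05],[[0,0,0],[0,0,0],0.05]]'
python3 - <<'E'
from h import *
im=ctrl.get_image("wrist"); save(im,"wr14.png",(180,120,340,260),5)
go([524,17.7,180])
im=ctrl.get_image("scene"); save(im,"sc14.png",(220,130,320,250),6)
E
```

```text
t: 19.87
ee_pos: [523.8, 24.8, 178.1]
orientation: [-2.61, -1.748, -0.005]
ft_force: [-0.2, -0.3, -0.1]
width: 15.6
t 19.92 pos [523.9  24.8 178.2] w 15.5 F [ 0.6 -0.2 -0.3]
Rz [0.0025, 0.0018, -1.0] Rx [0.3808, 0.9247, 0.0026] tool-frame down [-0.0026, -0.0017, 1.0]
tool shift [-6.5  2.8 -1.8]
```

View pics/wr14.png

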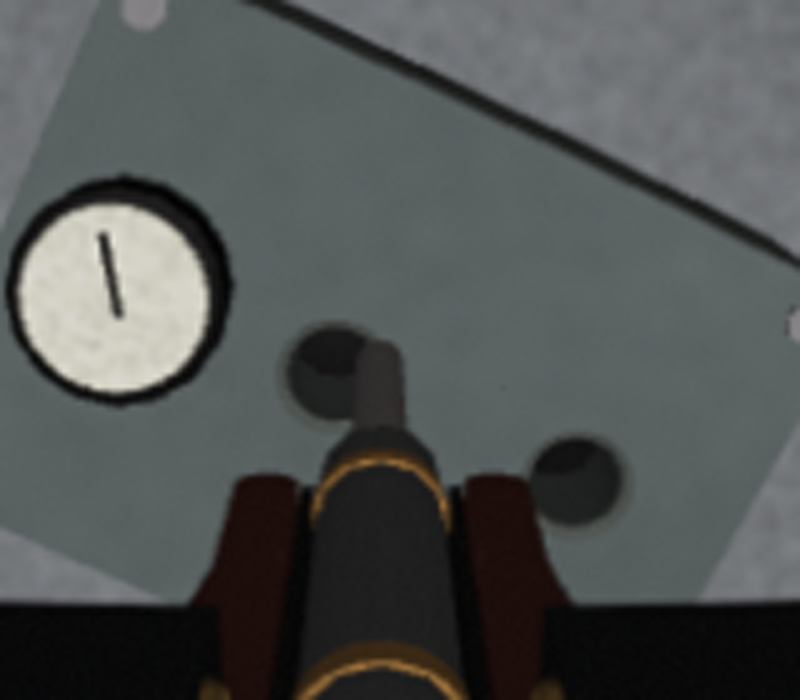

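View pics/sc14.png

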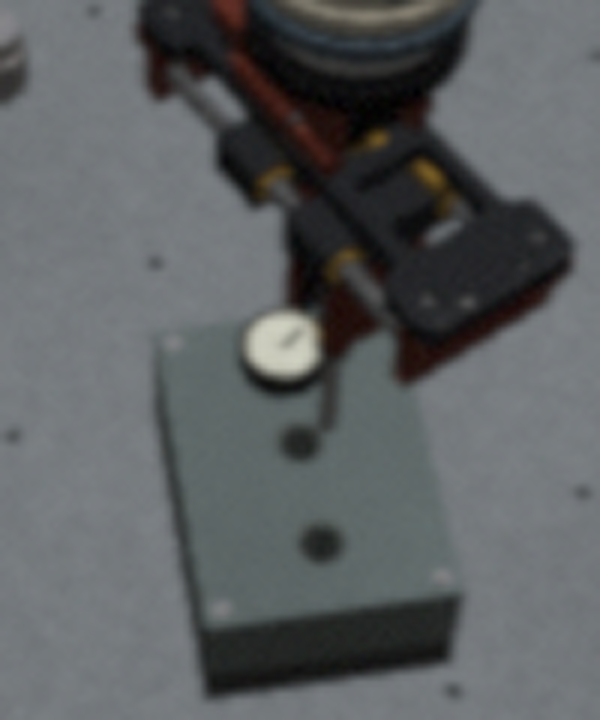

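The wrist crop shows the hole at (336,370) and the tip at about (380,358), which is right of the hole. I'll work out the correction.

```bash
python3 - <<'E'
from h import *
im=ctrl.get_image("wrist"); s=ctrl.get_obs(); tcp=np.array(s["ee_pos"]); R,_=cv2.Rodrigues(np.array(s["orientation"],float))
h=fish(im,(336/5+180,370/5+120),70); h2=fish(im,(577/5+180,481/5+120),70); g=fish(im,(120/5+180,290/5+120),84)
print("hole",h,"other",h2,"gauge",g)
u=(g-h2)[:2]/np.linalg.norm((g-h2)[:2]); print("spacing",np.linalg.norm((g-h2)[:2]), "pred hole", h2[:2]+u*50)
for dz in (88,91,94):
    t=fish(im,(380/5+180,360/5+120),tcp[2]-dz); print("tip",t,"delta tool",R.T@(np.r_[(h-t)[:2],0]),R.T@(t-tcp))
go([h[0],h[1],tcp[2]])
E
```

```text
hole [526.   16.7  70. ] other [563.3  50.3  70. ] gauge [495.2 -10.5  84. ]
spacing 91.24499165541012 pred hole [526.  17.]
tip [522.3  26.9  90.3] delta tool [-8.   7.4 -0. ] [ 1.1 -2.6 88. ]
tip [523.   26.6  87.3] delta tool [-8.   6.6 -0. ] [ 1.1 -1.8 91. ]
tip [523.8  26.3  84.3] delta tool [-8.   5.8 -0. ] [ 1.1 -1.  94. ]
t 20.02 pos [524.   24.7 178.3] w 15.7 F [-0.6  0.7 -0.1]
Rz [0.0029, 0.0018, -1.0] Rx [0.3809, 0.9246, 0.0028] tool-frame down [-0.0028, -0.002, 1.0]
tool shift [-6.6  4.9 -0. ]
```

```bash
python3 -m handwheel '[[[0,0,0],[-2.5,1.8,0],0.05],[[0,0,0],[-2.5,1.8,0],0.05],[[0,0,0],[-1.5,1.1,1],0.05],[[0,0,0],[-0.5,0.3,2],0.05],[[0,0,0],[0,0,2],0.05],[[0,0,0],[0,0,1],0.05],[[0,0,0],[0,0,0],0.05],[[0,0,0],[0,0,0],0.05],[[0,0,0],[0,0,0],0.05],[[0,0,0],[0,0,0],0.05]]'
python3 - <<'E'
from h import *
im=ctrl.get_image("wrist"); save(im,"wr15.png",(180,120,340,260),5)
go([526,16.7,170])
im=ctrl.get_image("scene"); save(im,"sc15.png",(220,130,320,250),6)
E
```

```text
t: 20.85
ee_pos: [526.8, 14.9, 172.5]
orientation: [2.61, 1.746, 0.008]
ft_force: [0.7, 0.1, -0.9]
width: 15.6
t 20.9 pos [526.8  14.9 172.5] w 15.8 F [ 0.4 -0.  -0.7]
Rz [0.0046, 0.0018, -1.0] Rx [0.3817, 0.9243, 0.0034] tool-frame down [-0.0034, -0.0035, 1.0]
tool shift [ 1.3 -1.4  2.5]
```

View pics/wr15.png

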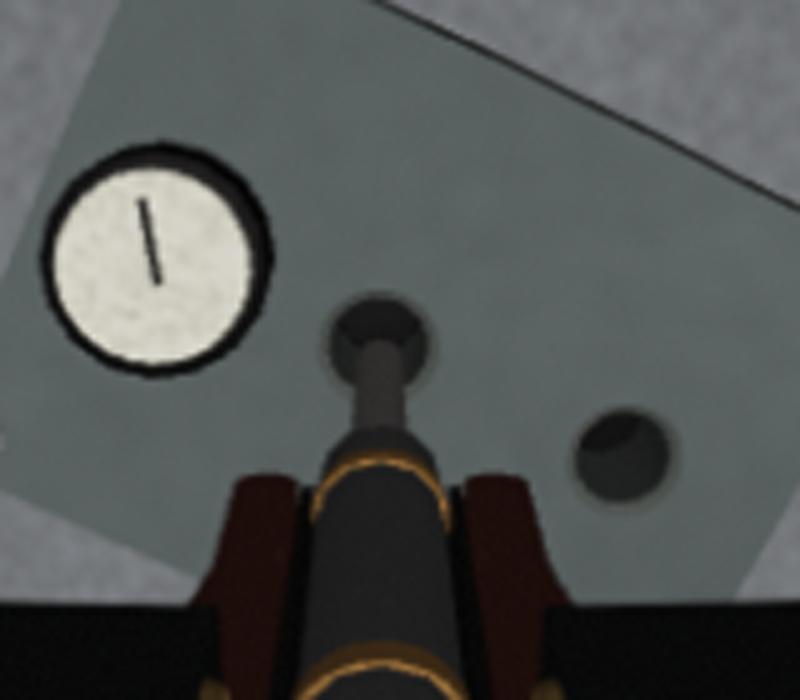

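View pics/sc15.png

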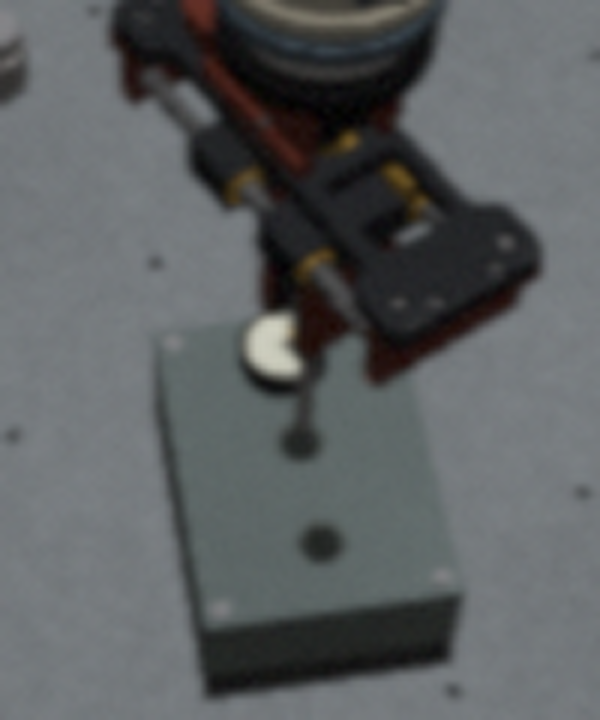

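```bash
python3 - <<'E'
from h import *
im=ctrl.get_image("wrist"); s=ctrl.get_obs(); tcp=np.array(s["ee_pos"]); R,_=cv2.Rodrigues(np.array(s["orientation"],float))
h=fish(im,(379/5+180,345/5+120),70); print("hole",h)
for dz in (88,91,94):
    t=fish(im,(380/5+180,360/5+120),tcp[2]-dz); print("tip",t,"delta tool",R.T@(np.r_[(h-t)[:2],0]))
go([h[0],h[1],tcp[2]])
E
```

```text
hole [526.3  16.5  70. ]
tip [525.3  17.1  84.6] delta tool [-0.1  1.2  0. ]
tip [526.   16.8  81.6] delta tool [-0.1  0.4  0. ]
tip [526.8  16.5  78.6] delta tool [-0.2 -0.5 -0. ]
t 21.0 pos [526.8  14.9 172.6] w 15.3 F [ 1.1  0.4 -0.1]
Rz [0.0048, 0.0018, -1.0] Rx [0.3817, 0.9243, 0.0035] tool-frame down [-0.0035, -0.0037, 1.0]
tool shift [ 1.3 -1.1  0. ]
```

The tip is over the centre of the opening to within about 1 mm. I'll lower it into the hole.

```bash
python3 -m handwheel '[[[0,0,0],[0,0,2],0.05],[[0,0,0],[0,0,4],0.05],[[0,0,0],[0,0,5],0.05],[[0,0,0],[0,0,5],0.05],[[0,0,0],[0,0,5],0.05],[[0,0,0],[0,0,4],0.05],[[0,0,0],[0,0,2],0.05],[[0,0,0],[0,0,0],0.05],[[0,0,0],[0,0,0],0.05],[[0,0,0],[0,0,0],0.05]]'
python3 - <<'E'
from h import *
im=ctrl.get_image("wrist"); save(im,"wr16.png",(180,120,340,260),5)
go([526.5,15.5,126])
E
```

```text
t: 21.83
ee_pos: [526.5, 15.0, 141.8]
orientation: [2.611, 1.747, 0.006]
ft_force: [-0.6, 0.6, -1.9]
width: 15.8
t 21.88 pos [526.5  15.1 141.8] w 15.6 F [-0.2  1.  -0.1]
Rz [0.0034, 0.0018, -1.0] Rx [0.3815, 0.9244, 0.0029] tool-frame down [-0.0029, -0.0025, 1.0]
tool shift [ 0.3 -0.2 15.8]
```

View pics/wr16.png

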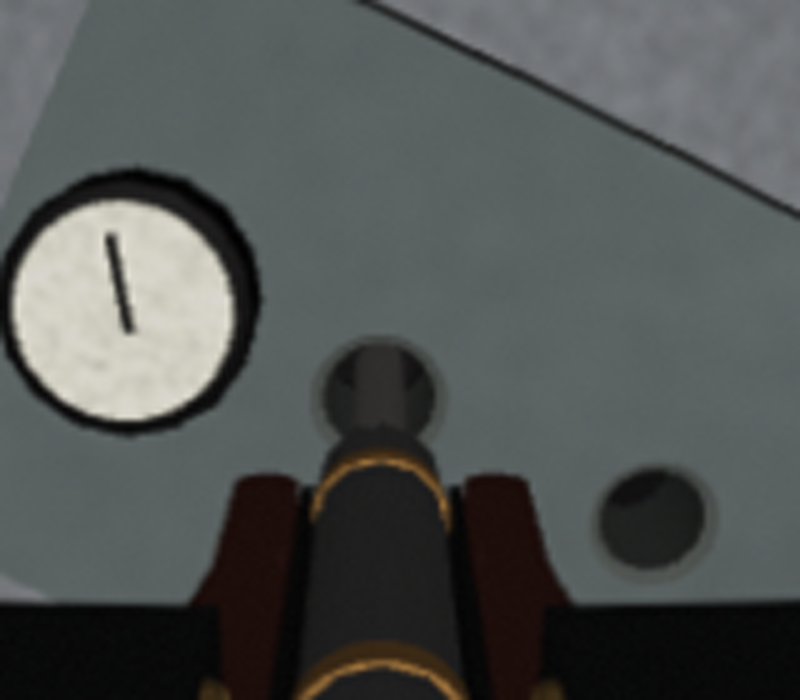

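The rod is inside the wanted opening, centred in the rim at (379,392). No contact force yet, so I'll lower further.

```bash
python3 -m handwheel '[[[0,0,0],[0,0,2],0.05],[[0,0,0],[0,0,3],0.05],[[0,0,0],[0,0,3],0.05],[[0,0,0],[0,0,2],0.05],[[0,0,0],[0,0,1],0.05],[[0,0,0],[0,0,1],0.05],[[0,0,0],[0,0,1],0.05],[[0,0,0],[0,0,0.5],0.05],[[0,0,0],[0,0,0],0.05],[[0,0,0],[0,0,0],0.05]]'
python3 - <<'E'
from h import *
go([526.5,15.5,126])
for i in range(4):
  ctrl.get_image("top"); print(ctrl.get_obs()["ft_force"],ctrl.get_obs()["ee_pos"])
E
```

```text
t: 22.72
ee_pos: [527.4, 15.1, 128.2]
orientation: [2.61, 1.746, 0.009]
ft_force: [-0.7, 0.5, 1.8]
width: 15.4
t 22.72 pos [527.4  15.1 128.2] w 15.4 F [-0.7  0.5  1.8]
Rz [0.0054, 0.0018, -1.0] Rx [0.3816, 0.9243, 0.0037] tool-frame down [-0.0037, -0.0043, 1.0]
tool shift [ 0.  -1.   2.2]
[-0.3 -0.9  1.7] [527.4  15.1 128.2]
[-1.5  0.1  1.4] [527.4  15.1 128.2]
[-0.4 -0.1  1.8] [527.4  15.1 128.2]
[-1.6  0.7  1.9] [527.4  15.1 128.2]
```

It is touching: about 2.4 N of button load, roughly half the travel. I'll push on to the stop with margin.

```bash
python3 -m handwheel '[[[0,0,0],[0,-0.3,1],0.05],[[0,0,0],[0,-0.3,1],0.05],[[0,0,0],[0,0,1],0.05],[[0,0,0],[0,0,1],0.05],[[0,0,0],[0,0,1],0.05],[[0,0,0],[0,0,1],0.05],[[0,0,0],[0,0,1],0.05],[[0,0,0],[0,0,1],0.05],[[0,0,0],[0,0,1],0.05],[[0,0,0],[0,0,1],0.05]]'
python3 - <<'E'
from h import *
go([526.5,15.5,126])
for i in range(4):
  ctrl.get_image("top"); print(ctrl.get_obs()["ft_force"],ctrl.get_obs()["ee_pos"])
E
```

```text
t: 23.75
ee_pos: [527.7, 15.0, 125.4]
orientation: [2.608, 1.746, 0.01]
ft_force: [-3.7, -1.5, 15.2]
width: 15.2
t 23.75 pos [527.7  15.  125.4] w 15.2 F [-3.7 -1.5 15.2]
Rz [0.0069, 0.0012, -1.0] Rx [0.3813, 0.9245, 0.0037] tool-frame down [-0.0037, -0.0059, 1.0]
tool shift [-0.  -1.3 -0.6]
[-3.9 -0.3 14.6] [527.7  15.  125.4]
[-3.9 -0.3 15.2] [527.8  15.  125.4]
[-4.  -0.5 15.2] [527.8  15.  125.4]
[-4.7  0.1 14.7] [527.7  15.  125.4]
```

```bash
python3 - <<'E'
from h import *
im=ctrl.get_image("wrist"); save(im,"wr17.png",scale=1.5)
im=ctrl.get_image("scene"); save(im,"sc17.png",scale=1.5)
for q in ["carrier_center","objective","jar"]:
  for d in ctrl.spot_point(im,q)[:2]: print(q,d["score"],c2w(im,d["position"]))
print(ctrl.get_obs()["ft_force"],ctrl.get_obs()["ee_pos"],ctrl.get_obs()["t"])
E
```

```text
carrier_center 0.61 [ 557.7 -335.2   93. ]
objective 0.61 [ 390.4 -243.6   -2.8]
jar 0.96 [ 744.4 -138.6   -2.4]
jar 0.58 [ 551.  -332.7   78.7]
[-4.3 -0.7 14.7] [527.7  15.  125.4] 24.2
```

View pics/wr17.png

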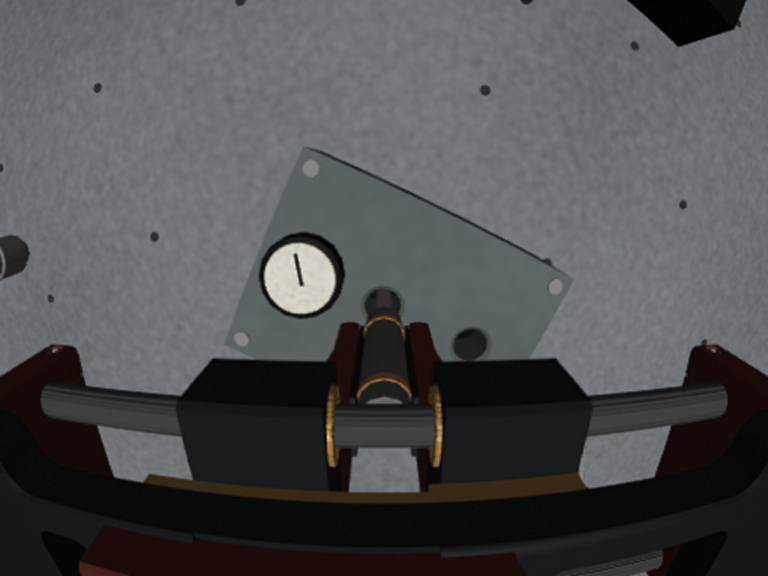

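View pics/sc17.png

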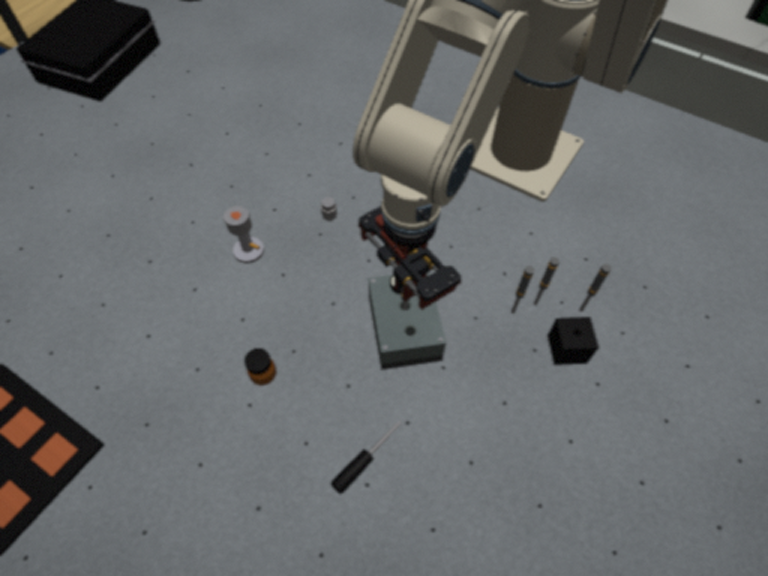

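The wrist view shows the rod in the wanted opening at (382,300), still gripped, and the other opening at (470,345) empty. The scene view shows the carrier upright on the post at (237,217), with the objective, jar, screwdriver and look-alikes where they were. Force and height are steady, and the tip works out at z≈34.5 mm against 35 mm for full travel.

```bash
python3 - <<'E'
from h import *
print(ctrl.close_job())
E
```

```text
the job is handed in; nothing more can be done
None
```

The job is done and handed in at about 24 s of the 54 s allowed.

- **Carrier:** I set it down on the post, centred to about 1 mm by the wrist picture, and let go of it. The last scene view shows it upright on the pad.
- **Stylus:** I took the one standing in the holder block, which starts farthest from the base. I lifted it straight out and put it through the opening beside the gauge without touching the rim.
- **Button:** I pushed it onto its stop. The push held steady at about 15 N, against the 4 N needed to hold it down. The tip works out at about 34.5 mm above the table, where fully down is 35 mm. The stylus was still gripped at hand-in.
- **Left alone:** the other opening is empty. The objective, jar, screwdriver and look-alikes look unmoved.

**Limits of the checks:**
- **Button travel:** I inferred it from force and height, since it could not be read directly.
- **Side force:** about 4 N remained at the wrist during the press.
- **Position readings:** the networks and my own pixel measurements differed by 2 to 5 mm, so I aligned by the wrist picture for the placing and the press.

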